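Refill the child-safe box of dishwasher tablets

ROBOT

A 6-joint arm with a two-finger parallel gripper is mounted at the origin on a cart in front of the work surface, level with it; the furniture and walls round the work are solid. World frame = base frame: x ahead of the robot, y to its left, z up, the work surface at z = 0. Lengths are in m, angles in degrees, forces in N, time in s.
With the tool pointing down it reaches from about 0.4 to 0.825 m from the base axis. Payload 7 kg.
Tool frame: the origin (TCP) lies midway between the tips of the shut fingers; the grasp point (between the pads) lies 19 mm behind it (r.grasp_offset is the distance from the TCP to the grasp point, in m); z points along the fingers, x is the direction in which the jaws open and shut, and the axes are right-handed (so a half turn about z gives the same grasp; the last joint's range is limited). The gripper opens to 88 mm and grips with 3 to 60 N. Pads are 19 mm wide; open, the fingers measure 130 mm over their backs; the gripper's body (78 mm by 193 mm) begins 47 mm behind the grasp point.
Start: joints at [-59.295, 20.546, 0.682, 0, -70.136, -16.507], TCP at [0.166, -0.654, 0.227] pointing down, gripper open.
Joint ranges: [-176.03, 176.03], [-82.01, 121.73], [-58.28, 71.71], [-173.87, 95.51], [-174.79, -0.11], [-173.66, 173.66]. Speed limits (degrees/s): [136.94, 136.94, 172.46, 180, 180, 180].

INTERFACE

Orientations are given as [roll, pitch, yaw] about the fixed x, y, z axes, in that order (R = Rz(yaw) Ry(pitch) Rx(roll)).
In Python, from plant import r gives the robot as it stands.
- The arm moves only by the tool step_arm, never from a script. Its argument "deltas" is a list of rows, each a list of 7 numbers: the turn, a rotation vector about the tool's x, y, z in rad, then the shift along the tool's x, y, z in mm, then the opening, from -1 (shut) to 1 (fully open), so that 0 is half open. In form: [[ax, ay, az, x, y, z, grip], ...]. A call has 1 to 10 rows; each row shifts and turns the pose as measured when the row begins, along the tool's axes as they then stand; what a row does not reach is not made up. A row lasts 1/10 s, in which the tool goes at most 50 mm and 8.59 degrees, less where a joint would pass 70% of its speed; a pose out of reach is approached as far as the arm can. A call with a gripper value outside its range is refused whole. The fingers move at their own pace and stop on an object; "squeeze" is the grip in N (left out, the last holds). Time passes only in rows, so rows that do not move let the fingers close. It gives the time, the measured TCP pose, the force and the opening at its end, in the units of the state.
- r.get_state(): the state, without advancing time (a new reading comes with each control period).
- r.capture(name): name is "scene" or "top"; returns the picture (400x640x3 uint8, red, green, blue); there is no depth.
- r.camera_info(name): a dict with "vertical_fov" (degrees; the focal length in pixels is half the picture's height over the tangent of half this angle, whatever the lens; pixels are square), "cx", "cy" (the principal point, pixels), "view" (4x4, takes a point from world to camera coordinates). Camera axes: x right, y down, z forward; pixel columns grow to the right and rows downward; lengths in m; the calibration is good to about 2 mm. A picture is of the moment at which its call begins. camera_info takes no time and is no camera call.
- r.close_job(): hands the job in, once; it reports no verdict.
The state is a dict: "time_s": time; "joints": joint angles; "qd": joint speeds; "joint_torque": joint torques, N m; "tcp_pos": TCP position; "eef_rot": TCP orientation; "contact_force": force on the tool from outside, world axes, zero at the start; "moment": the same for the moment, N m; "gripper_width": finger opening in m.
Only numpy, scipy, OpenCV 4.12 (cv2) and the standard library are available. Lean on these libraries where they do the work, as an engineer would, in place of code of your own. Each camera call takes 0.05 s, during which the arm holds its last target.

TASK

Restock the white child-safe tablet box: its lid sits flush under a spring catch, so prise the latch end of the lid up with the flat lever through the notch, lift the lid off, and pile all the dishwasher tablets lying on the worktop flat and squarely, one on another with their long sides across the box, in the middle of the box. Then put the lid back and press it down until it snaps fully home, and leave the lever lying on its wooden board; do not disturb the other kitchen things.

Things in the scene. Friction and masses are not known exactly. Their poses are not given: they have to be found in the camera images.
- box: white steel box, fixed, 138 x 78 mm. Origin: centre of the well, at worktop level; x along the length, latch end with the notch at -x, y across, z up. Well: x -56 to +56, 58 mm wide, floor at z = 14 mm. The lid lies on ledges at z = 58 mm between side rims that reach z = 66 mm, 67 mm apart. A rear lip (underside z = 70 mm, x from +55.8) overhangs the lid's rear edge; stop at x = +59.6
- box_floor (a point): centre of the well's floor, 14 mm above the worktop; its axes are the box's
- box_notch (a point): middle of the notch's outer edge: 71 mm from the box's origin along -x, on the flat sill 50 mm above the worktop; axes as the box's. Notch: 28 mm wide, open above and outward, through the 15 mm front wall; between sill and lid underside is an 8 mm gap that runs on into the well. White shields (to z = 74 mm) and the catch noses stand on both sides of it
- catch (a joint): sprung catch, m: 0 at rest, up to 0.005 as its two round steel noses (|y| 17 to 30 mm) are pushed outward; they overhang the lid's front edge by 2 mm. About 12 N of lift at that edge, 6 mm high, pops it over them; it then rests on the noses 11 mm above shut, the lid's rear still under the rear lip (slope 0.1 rad). About 12 N down on the front snaps it home
- lid: flat grey metal lid, loose, 118 x 62 x 8 mm, 0.14 kg. Origin: centre of its underside; x, y as the box's when shut (rounded front at x = -59 mm), z up. Popped up, its sides near the front are clear of the rims and can be gripped (62 mm): draw it 8 mm toward the latch end, then lift. To refit: lean it the same way, rear edge down and back under the lip, front on the noses; press the front
- lid_front (a point): middle of the lid's rounded front bead, 55 mm from the lid's origin along -x, 4 mm above its underside; 62 mm above the worktop when shut, 73 mm when popped up
- lever: flat lever, loose, 0.09 kg, lying along its x axis: wooden grip x -52 to +25 mm, 20 mm wide, 12 mm thick; steel blade x +25 to +115 mm, 14 mm wide, 4 mm thick (z 4 to 8 mm). Origin: underside of the grip, close to the centre of mass; x points to the blade's tip, z up
- lever_tip (a point): end of the lever's blade, 115 mm from the lever's origin along +x, 6 mm above its underside
- board: small wooden board, fixed, 200 x 110 x 8 mm, on which the lever lies; x along its length, origin at the centre of its underside. The lever's home is the board's middle, the lever lying flat along or near the board's length
- tablet_1: dishwasher tablet, loose, a block 42 (x) x 32 (y) x 8 mm (z), pale, lying flat; origin at the centre of its underside. Three to five of the five tablets are there; they go into the box with their 42 mm side across it (along the box's y)
- tablet_2: dishwasher tablet, loose, a block 42 (x) x 32 (y) x 8 mm (z), pale, lying flat; origin at the centre of its underside. Three to five of the five tablets are there; they go into the box with their 42 mm side across it (along the box's y)
- tablet_3: dishwasher tablet, loose, a block 42 (x) x 32 (y) x 8 mm (z), pale, lying flat; origin at the centre of its underside. Three to five of the five tablets are there; they go into the box with their 42 mm side across it (along the box's y)
- tablet_4: dishwasher tablet, loose, a block 42 (x) x 32 (y) x 8 mm (z), pale, lying flat; origin at the centre of its underside. Three to five of the five tablets are there; they go into the box with their 42 mm side across it (along the box's y)
- tablet_5: dishwasher tablet, loose, a block 42 (x) x 32 (y) x 8 mm (z), pale, lying flat; origin at the centre of its underside. Three to five of the five tablets are there; they go into the box with their 42 mm side across it (along the box's y)
- garlic: garlic bulb, about 56 mm across and high, a bystander among the tablets
- lemon: lemon, about 72 x 57 x 58 mm, a bystander behind the tablets
- pot_brush: turned wooden pot brush, 58 mm across, 87 mm high, standing behind the board, a bystander
- amber_bottle: small amber bottle, 41 mm across, 119 mm high, standing behind the box, a bystander. The worktop behind the board, right of the box and as far as the pot brush, is clear
There are look-alikes about, which are no part of the job. Leave any red or yellow look-alike of the tablet_4 alone.

How it is judged (in metres and radians):
On the way, in this order (a step that is already met when the one before it is completed fails the run):
1. the front of the lid is prised up with the lever (z of lid_front in the frame of box above 0.0645 m and contact force between lever and lid above 0.5 N), for 0.04 s.
2. the lid is off the box and every tablet lies in one square pile in the middle of the well (horizontal distance between lid and box above 0.08 m and horizontal distance between each of tablet_1, tablet_2, tablet_3, tablet_4, tablet_5 and box_floor below 0.014 m and z of tablet_1 in the frame of box_floor between -0.004 and 0.036 m and angle between the z axis of each of tablet_1, tablet_2, tablet_3, tablet_4, tablet_5 and the z axis of box, either way round below 0.12 rad and angle between the x axis of each of tablet_1, tablet_2, tablet_3, tablet_4, tablet_5 and the y axis of box, either way round below 0.2 rad and linear speed of each of tablet_1, tablet_2, tablet_3, tablet_4, tablet_5 below 0.02 m/s and horizontal distance between tablet_1 and tablet_2 below 0.007 m and angle between the x axis of tablet_1 and the x axis of tablet_2, either way round below 0.15 rad and horizontal distance between each of tablet_1, tablet_2 and tablet_3 below 0.007 m and angle between the x axis of each of tablet_1, tablet_2 and the x axis of tablet_3, either way round below 0.15 rad and horizontal distance between each of tablet_1, tablet_2, tablet_3 and tablet_4 below 0.007 m and angle between the x axis of each of tablet_1, tablet_2, tablet_3 and the x axis of tablet_4, either way round below 0.15 rad and horizontal distance between each of tablet_1, tablet_2, tablet_3, tablet_4 and tablet_5 below 0.007 m and angle between the x axis of each of tablet_1, tablet_2, tablet_3, tablet_4 and the x axis of tablet_5, either way round below 0.15 rad and z of tablet_2 in the frame of box_floor between -0.004 and 0.036 m and z of tablet_3 in the frame of box_floor between -0.004 and 0.036 m and z of tablet_4 in the frame of box_floor between -0.004 and 0.036 m and z of tablet_5 in the frame of box_floor between -0.004 and 0.036 m), for 0.3 s.
At the end, for the whole second after the job is handed in: Lid snapped home (front bead within 2.5 mm of shut height, lid within 5 mm and 0.06 rad of its seat); all tablets flat in one pile mid-well (14 mm, 0.2 rad of crosswise; any two within 7 mm, 0.15 rad); lever flat on the board, origin within 60 mm of its middle; all at rest (horizontal distance between each of tablet_1, tablet_2, tablet_3, tablet_4, tablet_5 and box_floor below 0.014 m and z of tablet_1 in the frame of box_floor between -0.004 and 0.036 m and angle between the z axis of each of tablet_1, tablet_2, tablet_3, tablet_4, tablet_5 and the z axis of box, either way round below 0.12 rad and angle between the x axis of each of tablet_1, tablet_2, tablet_3, tablet_4, tablet_5 and the y axis of box, either way round below 0.2 rad and linear speed of each of tablet_1, tablet_2, tablet_3, tablet_4, tablet_5, lever, lid below 0.02 m/s and horizontal distance between tablet_1 and tablet_2 below 0.007 m and angle between the x axis of tablet_1 and the x axis of tablet_2, either way round below 0.15 rad and horizontal distance between each of tablet_1, tablet_2 and tablet_3 below 0.007 m and angle between the x axis of each of tablet_1, tablet_2 and the x axis of tablet_3, either way round below 0.15 rad and horizontal distance between each of tablet_1, tablet_2, tablet_3 and tablet_4 below 0.007 m and angle between the x axis of each of tablet_1, tablet_2, tablet_3 and the x axis of tablet_4, either way round below 0.15 rad and horizontal distance between each of tablet_1, tablet_2, tablet_3, tablet_4 and tablet_5 below 0.007 m and angle between the x axis of each of tablet_1, tablet_2, tablet_3, tablet_4 and the x axis of tablet_5, either way round below 0.15 rad and z of tablet_2 in the frame of box_floor between -0.004 and 0.036 m and z of tablet_3 in the frame of box_floor between -0.004 and 0.036 m and z of tablet_4 in the frame of box_floor between -0.004 and 0.036 m and z of tablet_5 in the frame of box_floor between -0.004 and 0.036 m and z of lid_front in the frame of box below 0.0645 m and z of lid in the frame of box above 0.055 m and horizontal distance between lid and box below 0.005 m and angle between the z axis of lid and the z axis of box, either way round below 0.03 rad and angle between the x axis of lid and the x axis of box, either way round below 0.06 rad and horizontal distance between lever and board below 0.06 m and height (world z) of lever between 0.004 and 0.014 m and angle between lever's own z axis and vertical below 0.1 rad); the robot touches nothing.
It fails at once if the garlic is moved more than 5 cm (distance of garlic from where it was at the start of the episode above 0.05 m).
It fails at once if the lemon is moved more than 5 cm (distance of lemon from where it was at the start of the episode above 0.05 m).
It fails at once if the pot brush is moved more than 5 cm (distance of pot_brush from where it was at the start of the episode above 0.05 m).
It fails at once if the amber bottle is moved more than 5 cm (distance of amber_bottle from where it was at the start of the episode above 0.05 m).
It fails at once if the lid is knocked to the floor (height (world z) of lid below -0.1 m).
Of tablet_1, tablet_2, tablet_3, tablet_4, tablet_5 only 3 to 5 are there at a start; the rules pass over those that are not, and their reading is None.
At some moment in a run one of lid, lever may be knocked a few centimetres aside while the robot is not near it.
It also fails if it takes over 210 s, if anything falls off the work surface, if the arm or the gripper's body presses on something with over 40 N, if the wrist force passes 120 N, or if a joint passes its speed limit or range.

## Working session

There is one attempt and no reset: what is moved stays moved. The work goes in short steps, Python scripts to look and compute and a tool call to move; the robot and the scene stay as the last step left them, time stands still between calls to the robot, and variables do not carry over. Pictures are saved under pics/ and viewed, and the job is handed in when it is done.

Besides the shell and the picture viewer there is one more tool, called as name(argument=value, ...), one argument or row to a line, values as JSON. step_arm: Moves the arm, as the interface text tells. Its arguments: {"type":"object","properties":{"deltas":{"type":"array","items":{"type":"array","items":{"type":"number"}}},"squeeze":{"type":"number"}},"required":["deltas"]}

```bash
ls -la; mkdir -p pics; python3 - <<'E'
from plant import r
import cv2,numpy as np
print(r.get_state(), r.grasp_offset)
for n in ("scene","top"):
    im=r.capture(n); cv2.imwrite(f"pics/{n}0.png",im[:,:,::-1]); ci=r.camera_info(n); print(n,ci)
E
```

```text
total 12
drwxr-xr-x  3 agent agent 4096 Dec  6 21:56 .
drwxr-xr-x 23 root  root  4096 Dec  6 21:56 ..
drwxr-xr-x  2 agent agent 4096 Dec  6 21:56 pics
{'time_s': 0.0, 'joints': array([-5.92958921e+01,  2.05899443e+01,  6.33257413e-01, -2.13286763e-02,
       -7.01368320e+01, -1.65057203e+01]), 'qd': array([-0.08311391,  0.06296948,  0.0274086 , -0.00789204,  0.03788946,
        0.05581576]), 'joint_torque': array([ 8.83466837e-04, -5.82719493e+01,  2.93070316e+01,  6.99725166e+00,
        7.11611530e-03, -1.54100935e-04]), 'tcp_pos': array([ 0.16540349, -0.65389964,  0.22563181]), 'eef_rot': array([-1.79992652e+02, -9.53621364e-02,  1.04191118e+02]), 'contact_force': array([ 0.24921098, -1.05442395, -0.14874571]), 'moment': array([-0.04653191,  0.00690277,  0.02905312]), 'gripper_width': 0.0874338689233927} 0.0188
scene {'vertical_fov': 44.85115425035981, 'cx': 319.59955431316604, 'cy': 196.71269573245715, 'view': array([[-0.77780039, -0.62840637,  0.01148878,  0.45616412],
       [-0.40868567,  0.49178814, -0.76884358,  0.28603397],
       [ 0.47749616, -0.60270213, -0.63933369,  1.15907649],
       [ 0.        ,  0.        ,  0.        ,  1.        ]])}
top {'vertical_fov': 54.23198403494385, 'cx': 321.6160310627639, 'cy': 202.7888263629723, 'view': array([[ 5.22177632e-04, -9.99971121e-01,  7.58180199e-03,
         1.15799846e-02],
       [-9.97385646e-01, -1.06866365e-03, -7.22546320e-02,
         5.68985371e-01],
       [ 7.22606478e-02, -7.52425072e-03, -9.97357401e-01,
         1.35570955e+00],
       [ 0.00000000e+00,  0.00000000e+00,  0.00000000e+00,
         1.00000000e+00]])}
```

```bash
cat > h.py <<'E'
import numpy as np,cv2
from scipy.spatial.transform import Rotation as R
def cam(ci):
    f=200/np.tan(np.radians(ci['vertical_fov'])/2); return f,ci['cx'],ci['cy'],np.array(ci['view'])
def ray(ci,u,v,z):
    f,cx,cy,V=cam(ci); Rm=V[:3,:3];t=V[:3,3]; c=-Rm.T@t; d=Rm.T@np.array([(u-cx)/f,(v-cy)/f,1]); return c+d*(z-c[2])/d[2]
def proj(ci,P):
    f,cx,cy,V=cam(ci); P=np.atleast_2d(P); q=P@V[:3,:3].T+V[:3,3]; return np.c_[q[:,0]/q[:,2]*f+cx,q[:,1]/q[:,2]*f+cy]
def crop(im,x0,y0,x1,y1,k,name,gain=1.0):
    c=im[y0:y1,x0:x1,::-1].astype(float)*gain
    c=np.clip(c,0,255).astype(np.uint8)
    cv2.imwrite(name,cv2.resize(c,None,fx=k,fy=k,interpolation=cv2.INTER_CUBIC))
E
python3 - <<'E'
from plant import r
from h import *
im=cv2.imread('pics/top0.png')[:,:,::-1]
crop(im,180,160,340,280,5,'pics/t_a.png',1.5)
crop(im,290,190,430,280,5,'pics/t_b.png',1.5)
im=cv2.imread('pics/scene0.png')[:,:,::-1]
crop(im,210,170,370,290,5,'pics/s_a.png',1.2)
crop(im,300,160,450,260,5,'pics/s_b.png',1.2)
E
python3 - <<'E'
from plant import r
from h import *
for n in ("scene","top"):
    a=np.mean([r.capture(n).astype(float) for _ in range(6)],0); np.save(f'{n}_avg0.npy',a)
a=np.load('top_avg0.npy'); s=np.load('scene_avg0.npy')
crop(a,292,198,342,236,16,'pics/t_box.png',1.5)
crop(s,300,188,365,245,12,'pics/s_box.png',1.2)
crop(a,360,222,430,268,11,'pics/t_lev.png',1.8)
crop(s,378,168,442,218,12,'pics/s_lev.png',1.3)
ci=r.camera_info('top');cs=r.camera_info('scene')
import pickle;pickle.dump((ci,cs),open('cams.pkl','wb'))
print(-ci['view'][:3,:3].T@ci['view'][:3,3],-cs['view'][:3,:3].T@cs['view'][:3,3])
# tablets
for nm,im,c in (('top',a,ci),('scene',s,cs)):
    R_,G,B=im[...,0],im[...,1],im[...,2]
    w=np.clip(B-R_,0,None)
    m=(B-R_>0.0*B).astype(np.uint8)
    n,l,st,ce=cv2.connectedComponentsWithStats(m)
    for i in range(1,n):
        if 20<st[i,4]<400:
            y,x=np.nonzero(l==i)
            if R_[y,x].mean()<70: continue
            W=w[y,x]; u,v=(x*W).sum()/W.sum(),(y*W).sum()/W.sum()
            print(nm,st[i],np.round([u,v],2),np.round(ray(c,u,v,0.008)*1000,1),R_[y,x].mean().round(),B[y,x].mean().round())
E
```

```text
[0.46952734 0.0223884  1.39315098] [-0.08175195  0.84456619  0.95571125]
top [237 202  13  13  95] [242.91 207.8 ] [551.8 291.1   8. ] 120.0 133.0
top [260 205  11  13  92] [265.31 211.34] [539.3 211.6   8. ] 122.0 135.0
top [204 206  12  11  95] [209.68 211.18] [539.7 408.5   8. ] 115.0 128.0
top [232 229  11  13  97] [237.35 235.31] [454.5 309.3   8. ] 117.0 130.0
top [367 242  27   8  73] [380.07 245.55] [ 418.7 -194.6    8. ] 90.0 96.0
scene [384 130  11   8  33] [389.02 134.03] [ 655.9 -487.1    8. ] 194.0 196.0
scene [397 189  15  21  81] [403.41 199.01] [ 422.5 -203.8    8. ] 153.0 165.0
scene [277 252  15  14 136] [283.78 258.7 ] [537.7 211.5   8. ] 166.0 191.0
scene [252 270  16  10 148] [259.41 274.09] [549.8 290.8   8. ] 166.0 191.0
scene [274 292  19  13 173] [282.87 297.78] [452.4 308.9   8. ] 166.0 191.0
scene [219 298  20  16 188] [228.63 305.25] [537.8 408.3   8. ] 168.0 192.0
scene [466 313   9   7  54] [469.76 316.14] [74.2 68.   8. ] 144.0 149.0
scene [528 347   9  10  64] [532.05 351.51] [-75.3  67.9   8. ] 140.0 146.0
```

```bash
cat > fit.py <<'E'
from h import *
import pickle
from scipy.optimize import least_squares
ci,cs=pickle.load(open('cams.pkl','rb'))
def px(p,k,x0,y0): return [(p[0]+.5)/k-.5+x0,(p[1]+.5)/k-.5+y0]
a,b=69,39
# (cam,pix,local)
obs=[('t',px((90,95),16,292,198),(a,-b,'r')),('t',px((75,455),16,292,198),(a,b,'r')),
('t',px((728,132),16,292,198),(-a,-b,'f')),('t',px((712,483),16,292,198),(-a,b,'f')),
('s',px((70,305),12,300,188),(a,-b,'r')),('s',px((325,475),12,300,188),(a,b,'r')),
('s',px((72,532),12,300,188),(a,-b,0)),('s',px((315,675),12,300,188),(a,b,0)),('s',px((682,395),12,300,188),(-a,b,0)),
('s',px((692,190),12,300,188),(-a,b,'f'))]
E
python3 - <<'E'
from fit import *
# determine side: box x -> +y world; box y = z cross x -> rotate x(+Y) by +90 = -X world
# top view: upper = +X world = box -y. ok ; scene: near corner (325,475) ... rear edge from (70,305) to (325,475)
def res(p,dt=False):
    x,y,th,zr,zf=p[:5]; out=[]
    for c,uv,l in obs:
        z={'r':zr,'f':zf}.get(l[2],l[2])
        X=np.array([x+np.cos(th)*l[0]/1e3-np.sin(th)*l[1]/1e3,y+np.sin(th)*l[0]/1e3+np.cos(th)*l[1]/1e3,z])
        out.append(proj(ci if c=='t' else cs,X)[0]-uv)
    return np.ravel(out)
s=least_squares(res,[0.53,0.03,np.pi/2,.07,.07],x_scale=[.1,.1,.1,.01,.01])
print(s.x,np.degrees(s.x[2]));print(s.fun.reshape(-1,2).round(2))
for c in 'ts':
    o=obs
    obs2=[q for q in o if q[0]==c]
    import fit
    obs=obs2
    def r3(p): return res([*p,.070,.074])
    q=least_squares(r3,[0.53,0.03,np.pi/2],x_scale=[.1,.1,.1]); print(c,q.x,np.degrees(q.x[2]),q.cost)
    obs=o
E
```

```text
[0.52236958 0.02670842 1.52977476 0.07263766 0.06516089] 87.64963728785803
[[ 0.37 -0.4 ]
 [ 0.24  0.14]
 [ 1.07 -0.86]
 [ 1.19  0.11]
 [-0.74  0.53]
 [-0.36 -0.53]
 [-0.69  0.77]
 [-0.06  2.07]
 [ 0.23  0.14]
 [ 0.79  0.25]]
t [0.52141671 0.02942333 1.5217299 ] 87.1887009103366 0.7957810142439901
s [0.52284688 0.02488376 1.51305239] 86.69151638176807 5.590597085015891
```

```bash
cat > sil.py <<'E'
from h import *
import pickle
from scipy.optimize import minimize
ci,cs=pickle.load(open('cams.pkl','rb'))
def poly(c,pts,shape,K=8,roi=None):
    x0,y0,x1,y1=roi
    m=np.zeros(((y1-y0)*K,(x1-x0)*K),np.uint8)
    for P in pts:
        q=proj(c,P); q=(q+0.5-[x0,y0])*K-0.5
        h=cv2.convexHull(q.astype(np.float32)).reshape(-1,2)
        cv2.fillConvexPoly(m,np.round(h*16).astype(np.int32),255,shift=4)
    m=cv2.GaussianBlur(m.astype(np.float32)/255,(0,0),0.7*K)
    return cv2.resize(m,(x1-x0,y1-y0),interpolation=cv2.INTER_AREA)
def tf(p,L):
    c,s=np.cos(p[2]),np.sin(p[2]); L=np.array(L,float)
    return np.c_[p[0]+c*L[:,0]-s*L[:,1],p[1]+s*L[:,0]+c*L[:,1],L[:,2]]
def blk(x0,x1,y0,y1,z0,z1): return [(x,y,z) for x in(x0,x1) for y in (y0,y1) for z in (z0,z1)]
def fit(c,mask,parts,p0,roi,step=(.004,.004,.05)):
    x0,y0,x1,y1=roi; t=mask[y0:y1,x0:x1]
    f=lambda p:((poly(c,[tf(p,L) for L in parts],None,8,roi)-t)**2).sum()
    sx=np.array([p0]+[np.array(p0)+np.eye(3)[i]*step[i] for i in range(3)])
    s=minimize(f,p0,method='Nelder-Mead',options=dict(initial_simplex=sx,xatol=1e-5,fatol=1e-4,maxiter=300))
    return s.x,s.fun
E
cat > meas.py <<'E'
from sil import *
a=np.load('top_avg0.npy'); s=np.load('scene_avg0.npy')
def wood(im,g): 
    return (im[...,0]-im[...,2])/(im.sum(2)+1)*3
for nm,im,c,roi in (('top',a,ci,(290,196,344,240)),('scene',s,cs,(298,184,366,250))):
    w=wood(im,1); x0,y0,x1,y1=roi
    w=cv2.GaussianBlur(w,(0,0),.5)
    lo=np.percentile(w[y0:y1,x0:x1],25); hi=np.percentile(w[y0:y1,x0:x1],90)
    print(nm,lo,hi)
    m=np.clip((hi-w)/(hi-lo),0,1); 
    m=np.clip((m-.25)/.5,0,1)
    E=.001
    for zr in (66,74):
        B=np.array
        parts=[np.array(blk(-71,67,-39,39,0,66))*E,np.array(blk(-71,-56,14,39,60,74))*E,np.array(blk(-71,-56,-39,-14,60,74))*E,np.array(blk(57,67,-39,39,60,zr))*E]
        p,f=fit(c,m,parts,(.522,.028,1.53),roi); print(zr,p.round(4),np.degrees(p[2]).round(2),round(f,2))
    v=np.hstack([m[y0:y1,x0:x1],poly(c,[tf(p,L) for L in parts],None,8,roi)]); cv2.imwrite(f'pics/sil_{nm}.png',cv2.resize((v*255).astype(np.uint8),None,fx=5,fy=5))
E
python3 meas.py
```

```text
top -0.017035801910124885 0.3284979400199233
66 [0.5232 0.0321 1.506 ] 86.29 7.12
74 [0.5231 0.032  1.5066] 86.32 7.25
scene 0.022985837148580227 0.2951273438451767
66 [0.526  0.0265 1.5196] 87.07 84.22
74 [0.5257 0.0264 1.5261] 87.44 83.23
```

```bash
sed -i 's/m=np.clip((m-.25)\/.5,0,1)/m=np.clip((m-.35)\/.4,0,1)/; s/np.array(blk(-71,67,-39,39,0,66))\*E,/np.array(blk(-71,67,-39,39,0,50))*E,np.array(blk(-59,67,-39,39,50,66))*E,/' meas.py; sed -i "s/    m=np.clip((m-.35)/    m=np.clip((m-.35)/" meas.py; python3 meas.py
```

```text
top -0.017035801910124885 0.3284979400199233
66 [0.523  0.0319 1.5068] 86.33 8.76
74 [0.523  0.0318 1.51  ] 86.52 9.3
scene 0.022985837148580227 0.2951273438451767
66 [0.5259 0.0255 1.5249] 87.37 56.4
74 [0.5255 0.0258 1.5239] 87.31 55.24
```

```bash
sed -i 's|return (im\[...,0\]-im\[...,2\])/(im.sum(2)+1)\*3|return im[...,0]-im[...,2]|; s/m=np.clip((m-.35)\/.4,0,1)/m=np.clip((m-.25)\/.6,0,1)/; s/,25); hi/,15); hi/; s/,90)/,70)/' meas.py; python3 meas.py
```

```text
top -3.5348980709469418 30.073941807126516
66 [0.5229 0.0318 1.5092] 86.47 11.42
74 [0.5228 0.0315 1.5092] 86.47 12.66
scene -3.0150993669444586 45.85088720907283
66 [0.5244 0.0259 1.5264] 87.46 61.96
74 [0.5242 0.0265 1.53  ] 87.66 62.91
```

```bash
python3 - <<'E'
from sil import *
def px(p,k,x0,y0): return [(p[0]+.5)/k-.5+x0,(p[1]+.5)/k-.5+y0]
T=lambda p,z:(ray(ci,*px(p,11,360,222),z)*1e3).round(1)
S=lambda p,z:(ray(cs,*px(p,12,378,168),z)*1e3).round(1)
print('tip',T((70,293),.016),S((240,497),.014))
print('guard',T((362,237),.02),S((370,270),.02))
print('rivets',T((463,220),.02),T((542,206),.02),S((415,197),.02),S((452,140),.02))
print('butt',T((577,198),.02),S((465,112),.02))
print('board T',[T(p,.008) for p in ((70,120),(668,40),(715,372),(112,448))])
print('board S',[S(p,.008) for p in ((55,430),(360,38),(730,160),(445,580))])
E
```

```text
tip [ 409.8 -143.5   16. ] [ 408.6 -146.5   14. ]
guard [ 427.7 -236.3   20. ] [ 426.9 -237.4   20. ]
rivets [ 433.1 -268.6   20. ] [ 437.6 -293.8   20. ] [ 433.6 -271.2   20. ] [ 438.6 -298.7   20. ]
butt [ 440.1 -305.1   20. ] [ 442.1 -311.6   20. ]
board T [array([ 464.8, -144.9,    8. ]), array([ 490.6, -338.1,    8. ]), array([ 384.3, -351.4,    8. ]), array([ 360.1, -157.5,    8. ])]
board S [array([ 461.3, -144.9,    8. ]), array([ 488. , -337.1,    8. ]), array([ 383.6, -353.3,    8. ]), array([ 356.7, -158.5,    8. ])]
```

```bash
cat > go.py <<'E'
from h import *
def Rt(yaw,tilt=0.0):
    # tool pointing down, yaw of tool x (deg), then tilt about tool x (deg)
    return R.from_euler('xyz',[180,0,yaw],degrees=True)*R.from_rotvec([np.radians(tilt),0,0])
def delta(st,pos,yaw,tilt=0.0):
    Rc=R.from_euler('xyz',st['eef_rot'],degrees=True)
    d=Rc.inv().apply(np.array(pos)-st['tcp_pos'])*1e3
    rv=(Rc.inv()*Rt(yaw,tilt)).as_rotvec()
    return rv,d
def show(pos,yaw,tilt=0.0):
    from plant import r
    st=r.get_state(); rv,d=delta(st,pos,yaw,tilt)
    print('t',round(st['time_s'],2),'tcp',(st['tcp_pos']*1e3).round(1),'rot',st['eef_rot'].round(2),'F',st['contact_force'].round(1),'w',round(st['gripper_width']*1e3,1),'j',st['joints'].round(0))
    print('rot (rad)',rv.round(3),'shift mm',d.round(1))
E
python3 -c "
from go import *
show((.431,-.258,.10),191.1)"
```

```text
t 0.7 tcp [ 165.5 -654.3  226.6] rot [180.    0.  104.2] F [0.  0.1 0.7] w 87.3 j [-59.  21.   1.  -0. -70. -17.]
rot (rad) [-0.     0.    -1.517] shift mm [319.1 354.6 126.6]
```

step_arm(
  deltas=[
    [0,0,0,31.9,35.5,5,0],
    [0,0,0,31.9,35.5,5,0],
    [0,0,0,31.9,35.5,5,0],
    [0,0,0,31.9,35.5,5,0],
    [0,0,0,31.9,35.5,5,0],
    [0,0,0,31.9,35.5,5,0],
    [0,0,0,31.9,35.5,5,0],
    [0,0,0,31.9,35.5,5,0],
    [0,0,0,31.9,35.5,5,0],
    [0,0,0,31.9,35.5,5,0],
  ],
  squeeze=50,
)

```text
time_s: 1.7
tcp_pos: [0.4384, -0.2496, 0.1754]
eef_rot: [179.8, 0.2, 103.7]
contact_force: [2.2, -0.5, -0.3]
gripper_width: 0.0439
```

step_arm(
  deltas=[
    [0,0,-0.149,0,0,0,0],
    [0,0,-0.149,0,0,0,0],
    [0,0,-0.149,0,0,0,0],
    [0,0,-0.149,0,0,0,0],
    [0,0,-0.149,0,0,0,0],
    [0,0,-0.149,0,0,0,0],
    [0,0,-0.149,0,0,0,0],
    [0,0,-0.149,0,0,0,0],
    [0,0,-0.149,0,0,0,0],
    [0,0,-0.149,0,0,0,0],
  ],
)

```text
time_s: 2.7
tcp_pos: [0.4434, -0.2426, 0.1768]
eef_rot: [-179.7, 0.4, -170.1]
contact_force: [-0.9, 0.6, -0.4]
gripper_width: 0.0439
```

```bash
python3 -c "
from go import *
show((.431,-.258,.08),191.1)
from plant import r
for n in ('top','scene'):
    a=np.mean([r.capture(n).astype(float) for _ in range(2)],0); np.save(n+'_b.npy',a)
    if n=='top': crop(a,340,200,460,290,6,'pics/t_c.png',1.8)
    else: crop(a,360,130,470,230,6,'pics/s_c.png',1.2)
"
```

```text
t 2.7 tcp [ 443.4 -242.6  176.8] rot [-179.71    0.45 -170.07] F [-0.9  0.6 -0.4] w 43.9 j [ -6.   7. -25.   0. -58.  16.]
rot (rad) [-0.005  0.008 -0.02 ] shift mm [ 15.6 -12.5  96.8]
```

```bash
python3 -c "
from go import *
import pickle
ci,cs=pickle.load(open('cams.pkl','rb'))
p=np.array([.4434,-.2426,.1768]); x=np.array([np.cos(np.radians(-170)),np.sin(np.radians(-170)),0]); y=np.array([x[1],-x[0],0])
for s in (1,-1):
  for w in (.022,.035):
    print(s,w,proj(cs,[p+x*w*s+y*.0095,p+x*w*s-y*.0095]).round(1).tolist())
s=np.load('scene_b.npy'); crop(s,390,120,440,155,15,'pics/s_d.png',1.3)
"
```

```text
1 0.022 [[417.4, 148.5], [419.7, 145.3]]
1 0.035 [[421.7, 149.8], [424.0, 146.6]]
-1 0.022 [[403.0, 144.3], [405.4, 141.1]]
-1 0.035 [[398.8, 143.0], [401.2, 139.9]]
```

step_arm(
  deltas=[
    [-0.005,0.008,-0.02,5.2,-4.2,20,0],
    [0,0,0,5.2,-4.2,30,0],
    [0,0,0,5.2,-4.2,30,0],
    [0,0,0,0,0,30,0],
    [0,0,0,0,0,0,0],
  ],
)

```text
time_s: 3.4
tcp_pos: [0.4319, -0.2588, 0.0657]
eef_rot: [-179.9, 0.3, -170.7]
contact_force: [-0.1, 0.1, 0.8]
gripper_width: 0.044
```

```bash
python3 -c "
from go import *
show((.431,-.258,.0105),191.1)
from plant import r
a=r.capture('scene').astype(float); crop(a,370,150,460,220,8,'pics/s_e.png',1.2)
"
```

```text
t 3.4 tcp [ 431.9 -258.8   65.7] rot [-179.88    0.27 -170.7 ] F [-0.1  0.1  0.8] w 44.0 j [ -9.  14. -33.   0. -43.  18.]
rot (rad) [-0.002  0.005 -0.031] shift mm [ 1.   1.1 55.2]
```

step_arm(
  deltas=[
    [0,0.005,-0.031,1,1.1,25,0],
    [0,0,0,0,0,20,0],
    [0,0,0,0,0,8,0],
    [0,0,0,0,0,0,0],
  ],
)

```text
time_s: 3.85
tcp_pos: [0.4382, -0.2597, 0.02]
eef_rot: [-179.5, 0.6, -169.1]
contact_force: [-0.6, -0.5, -0.9]
gripper_width: 0.0439
```

```bash
python3 -c "
from go import *
show((.431,-.258,.0105),191.1)
from plant import r
a=r.capture('scene').astype(float); crop(a,370,150,460,220,8,'pics/s_f.png',1.2)
"
```

```text
t 3.85 tcp [ 438.2 -259.7   20. ] rot [-179.52    0.59 -169.06] F [-0.6 -0.5 -0.9] w 43.9 j [ -8.  18. -35.   0. -36.  19.]
rot (rad) [-0.008  0.01  -0.003] shift mm [6.8 3.1 9.4]
```

step_arm(
  deltas=[
    [-0.008,0.01,0,6.8,3.1,4,0],
    [0,0,0,0,0,4,0],
    [0,0,0,0,0,0,0],
  ],
)

```text
time_s: 4.2
tcp_pos: [0.4329, -0.2583, 0.0151]
eef_rot: [-179.9, 0.3, -169.1]
contact_force: [-0.1, -0.4, 0.4]
gripper_width: 0.0435
```

```bash
python3 -c "
from go import *
show((.431,-.258,.0105),191.1)
"
```

```text
t 4.2 tcp [ 432.9 -258.3   15.1] rot [-179.88    0.28 -169.07] F [-0.1 -0.4  0.4] w 43.5 j [ -8.  19. -35.   0. -36.  19.]
rot (rad) [-0.002  0.005 -0.003] shift mm [1.9 0.7 4.5]
```

step_arm(
  deltas=[
    [0,0.005,0,1.9,0.7,4,0],
    [0,0,0,0,0,3,0],
    [0,0,0,0,0,0,-1],
    [0,0,0,0,0,0,-1],
    [0,0,0,0,0,0,-1],
    [0,0,0,0,0,0,-1],
  ],
)

```text
time_s: 4.8
tcp_pos: [0.4313, -0.2583, 0.0084]
eef_rot: [-179.8, 0.0, -169.1]
contact_force: [-1.2, 0.4, 1.6]
gripper_width: 0.0195
```

```bash
python3 -c "
from go import *
show((.431,-.258,.0105),191.1)
"
```

```text
t 4.8 tcp [ 431.3 -258.3    8.4] rot [-1.7984e+02  3.0000e-02 -1.6907e+02] F [-1.2  0.4  1.6] w 19.5 j [ -8.  19. -36.   0. -35.  19.]
rot (rad) [-0.003  0.001 -0.003] shift mm [ 0.2  0.3 -2.1]
```

step_arm(
  deltas=[
    [0,0,0,0,0,-20,-1],
    [0,0,0,0,0,-40,-1],
    [0,0,0,0,0,-40,-1],
    [0,0,0,0,0,0,-1],
  ],
)

```text
time_s: 5.2
tcp_pos: [0.4298, -0.2577, 0.1097]
eef_rot: [-180.0, -0.3, -169.1]
contact_force: [0.6, 0.6, -1.5]
gripper_width: 0.0195
```

```bash
python3 -c "
from go import *
# insertion staging: box pose
th=np.radians(87); b=np.array([.523,.029])
o=b+np.array([np.cos(th),np.sin(th)])*(-.115-.110)
print(o)
show((o[0],o[1],.049),177)
from plant import r
a=r.capture('scene').astype(float); crop(a,350,130,450,220,8,'pics/s_g.png',1.2)
"
```

```text
[ 0.51122441 -0.19569165]
t 5.2 tcp [ 429.8 -257.7  109.7] rot [-179.96   -0.26 -169.09] F [ 0.6  0.6 -1.5] w 19.5 j [ -8.  11. -30.   0. -50.  19.]
rot (rad) [-0.001 -0.004  0.243] shift mm [-92.   45.5  60.3]
```

step_arm(
  deltas=[
    [0,0,0,-31,15,0,-1],
    [0,0,0,-31,15,0,-1],
    [0,0,0,-31,15,0,-1],
    [0,0,0.081,0,0,0,-1],
    [0,0,0.081,0,0,0,-1],
    [0,0,0.081,0,0,0,-1],
    [0,0,0,0,0,20,-1],
    [0,0,0,0,0,0,-1],
  ],
)

```text
time_s: 6.05
tcp_pos: [0.5083, -0.191, 0.0762]
eef_rot: [179.9, -1.1, 176.2]
contact_force: [-1.2, 1.3, -1.2]
gripper_width: 0.0196
```

```bash
python3 -c "
from go import *
show((.5112,-.1957,.0495),177)
from plant import r
a=r.capture('scene').astype(float); crop(a,300,150,420,250,6,'pics/s_h.png',1.2)
a=np.mean([r.capture('top').astype(float) for _ in range(3)],0); crop(a,290,190,400,260,7,'pics/t_h.png',1.8)
"
```

```text
t 6.05 tcp [ 508.3 -191.    76.2] rot [179.87  -1.11 176.17] F [-1.2  1.3 -1.2] w 19.6 j [ -0.  17. -26.  -0. -48.  -4.]
rot (rad) [ 0.002 -0.019 -0.015] shift mm [-3.7 -4.6 26.6]
```

step_arm(
  deltas=[
    [0.002,-0.019,-0.015,-3.7,-4.6,8,-1],
    [0,0,0,0,0,18,-1],
    [0,0,0,0,0,0,-1],
  ],
)

```text
time_s: 6.55
tcp_pos: [0.5165, -0.1969, 0.0559]
eef_rot: [-180.0, 0.6, 177.2]
contact_force: [-1.5, -0.2, -0.6]
gripper_width: 0.0195
```

```bash
python3 -c "
from go import *
show((.5112,-.1957,.0495),177)
from plant import r
a=np.mean([r.capture('scene').astype(float) for _ in range(5)],0);np.save('scene_i.npy',a); crop(a,330,165,390,220,13,'pics/s_i.png',1.2)
"
```

```text
t 6.55 tcp [ 516.5 -196.9   55.9] rot [-179.95    0.64  177.18] F [-1.5 -0.2 -0.6] w 19.5 j [ -1.  19. -28.   0. -43.  -2.]
rot (rad) [-0.001  0.011  0.003] shift mm [5.4 0.9 6.3]
```

```bash
cat > ov.py <<'E'
from go import *
import pickle,sys
ci,cs=pickle.load(open('cams.pkl','rb'))
def wire(im,c,polys,roi,k,name,gain=1.2):
    x0,y0,x1,y1=roi
    o=np.clip(im[y0:y1,x0:x1,::-1]*gain,0,255).astype(np.uint8); o=cv2.resize(o,None,fx=k,fy=k,interpolation=cv2.INTER_CUBIC)
    for P,col in polys:
        q=(proj(c,np.array(P))+.5-[x0,y0])*k-.5
        cv2.polylines(o,[np.round(q*16).astype(np.int32)],True,col,1,cv2.LINE_AA,4)
    cv2.imwrite(name,o)
def boxpolys(p):
    c,s=np.cos(p[2]),np.sin(p[2]); f=lambda x,y,z:(p[0]+(c*x-s*y)/1e3,p[1]+(s*x+c*y)/1e3,z/1e3)
    g=[[f(-71,-39,0),f(67,-39,0),f(67,39,0),f(-71,39,0)],
       [f(-71,-39,66),f(67,-39,66),f(67,39,66),f(-71,39,66)],
       [f(-59,-31,66),f(59,-31,66),f(59,31,66),f(-59,31,66)],
       [f(-71,-14,50),f(-56,-14,50),f(-56,14,50),f(-71,14,50)]]
    return g
def leverpolys(st,off=(0,0,0)):
    Rc=R.from_euler('xyz',st['eef_rot'],degrees=True); t=st['tcp_pos']
    f=lambda x,y,z: t+Rc.apply(np.array([-y+off[1],x+off[0],-z+0.4-off[2]])/1e3)
    # lever x=tool y, lever z=-tool z, lever y = z x x = ... tool -( -z x y)= sign symmetric
    return [[f(30,-7,8),f(115,-7,8),f(115,7,8),f(30,7,8)],[f(-52,-10,12),f(25,-10,12),f(25,10,12),f(-52,10,12)]]
E
python3 -c "
from ov import *
from plant import r
st=r.get_state(); a=np.load('scene_i.npy')
P=[(q,(0,0,255)) for q in boxpolys((.523,.029,np.radians(87)))]+[(q,(255,0,0)) for q in leverpolys(st)]
wire(a,cs,P,(300,160,392,248),8,'pics/s_j.png')
"
python3 -c "
from ov import *
from plant import r
st=r.get_state(); a=np.load('scene_i.npy')
P=[(q,(0,0,255)) for q in boxpolys((.5248,.0255,np.radians(87.4)))]
wire(a,cs,P,(300,180,362,248),11,'pics/s_k.png')
"
```

step_arm(
  deltas=[
    [0,0.011,0,3,1.5,5,-1],
    [0,0,0,0,0,2,-1],
    [0,0,0,0,0,0,-1],
  ],
)

```text
time_s: 7.1
tcp_pos: [0.5159, -0.1951, 0.0518]
eef_rot: [-179.9, 0.3, 177.2]
contact_force: [0.1, -0.1, -0.5]
gripper_width: 0.0192
```

```bash
python3 -c "
from go import *
show((.5135,-.1982,.0484),177.2)
"
```

```text
t 7.1 tcp [ 515.9 -195.1   51.8] rot [-179.93    0.29  177.23] F [ 0.1 -0.1 -0.5] w 19.2 j [ -0.  19. -28.   0. -43.  -3.]
rot (rad) [-0.001  0.005  0.   ] shift mm [ 2.3 -3.2  3.4]
```

step_arm(
  deltas=[
    [0,0.004,0,2.3,0,3.4,-1],
    [0,0,0,0,10,0,-1],
    [0,0,0,0,10,0,-1],
    [0,0,0,0,6,0,-1],
    [0,0,0,0,0,0,-1],
  ],
)

```text
time_s: 7.6
tcp_pos: [0.5146, -0.1668, 0.0479]
eef_rot: [-179.9, 0.0, 177.2]
contact_force: [0.7, -0.2, -0.6]
gripper_width: 0.0195
```

```bash
cat > bx.py <<'E'
from ov import *
B=(.5245,.0265,np.radians(87.2))
def tobox(p):
    c,s=np.cos(B[2]),np.sin(B[2]); d=np.array(p[:2])-B[:2]; return np.array([c*d[0]+s*d[1],-s*d[0]+c*d[1]])*1e3
def frombox(x,y,z): 
    c,s=np.cos(B[2]),np.sin(B[2]); return (B[0]+(c*x-s*y)/1e3,B[1]+(s*x+c*y)/1e3,z/1e3)
def st_box():
    from plant import r
    st=r.get_state(); print('tcp in box',tobox(st['tcp_pos']).round(1),'z',(st['tcp_pos'][2]*1e3).round(1),'rot',st['eef_rot'].round(2),'F',st['contact_force'].round(1),'w',round(st['gripper_width']*1e3,1)); return st
E
python3 -c "
from bx import *
st=st_box(); show(frombox(-146,0,48.4),177.2)
from plant import r
a=np.mean([r.capture('scene').astype(float) for _ in range(3)],0)
P=[(q,(255,0,0)) for q in leverpolys(st)]
wire(a,cs,P[:1],(310,170,382,225),11,'pics/s_l.png')
crop(a,310,170,382,225,11,'pics/s_l0.png',1.)
"
```

```text
tcp in box [-193.6    0.4] z 47.9 rot [-1.7993e+02  2.0000e-02  1.7722e+02] F [ 0.7 -0.2 -0.6] w 19.5
t 7.6 tcp [ 514.6 -166.8   47.9] rot [-1.7993e+02  2.0000e-02  1.7722e+02] F [ 0.7 -0.2 -0.6] w 19.5 j [  3.  19. -29.   0. -42.  -6.]
rot (rad) [-0.001  0.     0.   ] shift mm [-0.4 47.6 -0.6]
```

step_arm(
  deltas=[
    [0,0,0,-1,0,-6,-1],
    [0,0,0,-1,5,0,-1],
    [0,0,0,0,6,0,-1],
    [0,0,0,0,0,0,-1],
  ],
)

```text
time_s: 8.15
tcp_pos: [0.5176, -0.1566, 0.0547]
eef_rot: [-179.9, 0.1, 177.1]
contact_force: [0.3, -0.3, -0.8]
gripper_width: 0.0191
```

```bash
python3 -c "
from bx import *
st=st_box()
from plant import r
a=np.mean([r.capture('scene').astype(float) for _ in range(3)],0)
crop(a,320,170,382,225,12,'pics/s_m.png',1.)
"
```

```text
tcp in box [-183.2   -2. ] z 54.7 rot [-1.7993e+02  5.0000e-02  1.7712e+02] F [ 0.3 -0.3 -0.8] w 19.1
```

step_arm(
  deltas=[
    [0,0,0,0,6,0,-1],
    [0,0,0,0,0,2,-1],
    [0,0,0,0,0,2,-1],
    [0,0,0,0,0,0,-1],
  ],
)

```text
time_s: 8.7
tcp_pos: [0.5174, -0.1505, 0.0499]
eef_rot: [-179.9, -0.0, 177.1]
contact_force: [0.4, 0.0, -1.0]
gripper_width: 0.0196
```

```bash
python3 -c "
from bx import *
st=st_box()
from plant import r
a=np.mean([r.capture('scene').astype(float) for _ in range(3)],0)
crop(a,320,170,382,225,12,'pics/s_n.png',1.)
"
```

```text
tcp in box [-177.2   -1.6] z 49.9 rot [-179.93   -0.    177.1 ] F [ 0.4  0.  -1. ] w 19.6
```

step_arm(
  deltas=[
    [0,0,0,-1.5,0,0.5,-1],
    [0,0,0,0,0,1,-1],
    [0,0,0,0,0,1,-1],
  ],
)

```text
time_s: 9.15
tcp_pos: [0.5195, -0.1509, 0.0478]
eef_rot: [-179.9, 0.1, 177.1]
contact_force: [0.6, 0.4, -1.1]
gripper_width: 0.0192
```

step_arm(
  deltas=[
    [0,0,0,0,0,1,-1],
    [0,0,0,0,0,1,-1],
  ],
)

```text
time_s: 9.35
tcp_pos: [0.5195, -0.151, 0.0456]
eef_rot: [-179.9, 0.1, 177.1]
contact_force: [-0.4, 0.0, 0.6]
gripper_width: 0.0195
```

step_arm(
  deltas=[
    [0,0,0,0,0,1,-1],
  ],
)

```text
time_s: 9.45
tcp_pos: [0.5196, -0.151, 0.0446]
eef_rot: [-179.9, 0.1, 177.1]
contact_force: [0.0, -0.7, 1.8]
gripper_width: 0.0195
```

step_arm(
  deltas=[
    [0,0,0,0,0,1,-1],
  ],
)

```text
time_s: 9.55
tcp_pos: [0.5197, -0.151, 0.0437]
eef_rot: [-179.9, 0.1, 177.1]
contact_force: [-1.1, -0.2, 3.0]
gripper_width: 0.0194
```

step_arm(
  deltas=[
    [0,0,0,0,0,-3,-1],
    [0,0,0,0,2,-1.2,-1],
    [0,0,0,0,4,0,-1],
  ],
)

```text
time_s: 9.85
tcp_pos: [0.5199, -0.145, 0.0481]
eef_rot: [-179.9, 0.1, 177.1]
contact_force: [0.0, -0.0, -0.7]
gripper_width: 0.0197
```

step_arm(
  deltas=[
    [0,0,0,0,4,0,-1],
    [0,0,0,0,4,0,-1],
  ],
)

```text
time_s: 10.05
tcp_pos: [0.5203, -0.1363, 0.0481]
eef_rot: [-179.9, 0.1, 177.0]
contact_force: [0.1, 0.4, -1.1]
gripper_width: 0.0193
```

step_arm(
  deltas=[
    [0,0,0,0,5,0,-1],
    [0,0,0,0,5,0,-1],
    [0,0,0,0,5,0,-1],
    [0,0,0,0,2,0,-1],
  ],
)

```text
time_s: 10.45
tcp_pos: [0.5211, -0.1171, 0.0479]
eef_rot: [-179.9, 0.1, 177.1]
contact_force: [-0.3, -0.6, -0.8]
gripper_width: 0.0195
```

```bash
python3 -c "
from bx import *
st=st_box()
from plant import r
a=np.mean([r.capture('scene').astype(float) for _ in range(3)],0)
crop(a,320,170,382,225,12,'pics/s_o.png',1.)
"
```

```text
tcp in box [-143.6   -3.7] z 47.9 rot [-1.7993e+02  5.0000e-02  1.7709e+02] F [-0.3 -0.6 -0.8] w 19.5
```

step_arm(
  deltas=[
    [0,0,0,0,0,2,-1],
    [-0.03,0,0,0,0,2.4,-1],
    [-0.03,0,0,0,0,2.3,-1],
    [-0.03,0,0,0,0,2.2,-1],
  ],
  squeeze=60,
)

```text
time_s: 11.0
tcp_pos: [0.5215, -0.1169, 0.0389]
eef_rot: [174.8, 0.1, 177.2]
contact_force: [-0.8, -0.8, 0.0]
gripper_width: 0.0195
```

step_arm(
  deltas=[
    [-0.03,0,0,0,0,2.2,-1],
    [-0.03,0,0,0,0,2.2,-1],
  ],
)

```text
time_s: 11.2
tcp_pos: [0.5217, -0.1162, 0.0344]
eef_rot: [171.2, 0.2, 177.2]
contact_force: [-1.6, 2.2, 3.7]
gripper_width: 0.0191
```

step_arm(
  deltas=[
    [-0.03,0,0,0,0,2.2,-1],
    [-0.03,0,0,0,0,2.2,-1],
  ],
)

```text
time_s: 11.4
tcp_pos: [0.522, -0.1152, 0.0307]
eef_rot: [167.5, 0.2, 177.2]
contact_force: [-1.9, -1.3, -2.4]
gripper_width: 0.0191
```

step_arm(
  deltas=[
    [-0.03,0,0,0,0,2.2,-1],
    [-0.03,0,0,0,0,2.2,-1],
  ],
)

```text
time_s: 11.6
tcp_pos: [0.5221, -0.1143, 0.0263]
eef_rot: [164.0, 0.2, 177.2]
contact_force: [0.2, 2.5, -1.8]
gripper_width: 0.0197
```

```bash
python3 -c "
from bx import *
st=st_box(); print(st['moment'])
from plant import r
a=np.mean([r.capture('scene').astype(float) for _ in range(3)],0)
crop(a,300,170,382,245,9,'pics/s_p.png',1.)
"
```

```text
tcp in box [-140.7   -4.5] z 26.3 rot [163.96   0.22 177.23] F [ 0.2  2.5 -1.8] w 19.7
[-0.4938148   0.3125819   0.11143281]
```

step_arm(
  deltas=[
    [-0.03,0,0,0,0,2.2,-1],
    [-0.03,0,0,0,0,2.2,-1],
    [-0.03,0,0,0,0,2.2,-1],
    [0,0,0,0,0,0,-1],
  ],
)

```text
time_s: 12.15
tcp_pos: [0.5216, -0.1131, 0.0192]
eef_rot: [159.0, 0.1, 177.2]
contact_force: [-0.8, 0.2, -1.6]
gripper_width: 0.0194
```

```bash
python3 -c "
from bx import *
st=st_box(); print(st['moment'])
from plant import r
a=np.mean([r.capture('scene').astype(float) for _ in range(3)],0)
crop(a,300,170,382,245,9,'pics/s_q.png',1.)
"
```

```text
tcp in box [-139.6   -3.9] z 19.2 rot [1.5902e+02 1.2000e-01 1.7718e+02] F [-0.8  0.2 -1.6] w 19.4
[-1.44117994  0.21929091 -0.00887403]
```

step_arm(
  deltas=[
    [0.03,0,0,0,0,-2.2,-1],
    [0.03,0,0,0,0,-2.2,-1],
    [0.03,0,0,0,0,-2.2,-1],
    [0.03,0,0,0,0,-2.2,-1],
    [0.03,0,0,0,0,-2.2,-1],
    [0.03,0,0,0,0,-2.2,-1],
    [0.03,0,0,0,0,-2.2,-1],
    [0.03,0,0,0,0,-2.2,-1],
  ],
)

```text
time_s: 13.1
tcp_pos: [0.5235, -0.1159, 0.0407]
eef_rot: [173.7, 0.6, 177.4]
contact_force: [-0.4, -0.3, -1.6]
gripper_width: 0.0197
```

```bash
python3 -c "
from bx import *
st=st_box(); print(st['moment'])
from plant import r
a=np.mean([r.capture('scene').astype(float) for _ in range(3)],0)
crop(a,300,170,382,245,9,'pics/s_r.png',1.)
"
```

```text
tcp in box [-142.3   -6. ] z 40.7 rot [173.72   0.57 177.42] F [-0.4 -0.3 -1.6] w 19.7
[-0.57290713  0.42378898  0.12394248]
```

step_arm(
  deltas=[
    [0.03,-0.01,0,2,0,-2.2,-1],
    [0.03,0,0,1,0,-2.2,-1],
    [0.03,0,0,0,0,-2,-1],
    [0.02,0,0,0,-3,-1,-1],
    [0,0,0,0,-10,0,-1],
    [0,0,0,0,-20,0,-1],
    [0,0,0,0,-25,0,-1],
    [0,0,0,0,-30,0,-1],
    [0,0,0,0,0,0,-1],
  ],
)

```text
time_s: 14.15
tcp_pos: [0.5178, -0.2073, 0.0485]
eef_rot: [179.7, 1.4, 177.6]
contact_force: [-0.4, -0.3, -1.2]
gripper_width: 0.0193
```

```bash
python3 -c "
from bx import *
st=st_box(); print(st['moment'])
show((.431,-.258,.08),191.1)
from plant import r
a=np.mean([r.capture('scene').astype(float) for _ in range(3)],0)
crop(a,300,160,400,245,8,'pics/s_s.png',1.)
"
```

```text
tcp in box [-233.8   -4.7] z 48.5 rot [179.71   1.38 177.56] F [-0.4 -0.3 -1.2] w 19.3
[ 0.05780824  0.22009677 -0.02806987]
t 14.15 tcp [ 517.8 -207.3   48.5] rot [179.71   1.38 177.56] F [-0.4 -0.3 -1.2] w 19.3 j [ -2.  19. -28.  -0. -42.  -0.]
rot (rad) [ 0.002  0.025 -0.236] shift mm [ 83.8 -54.2 -33.8]
```

step_arm(
  deltas=[
    [0,0.025,0,0,0,-30,-1],
    [0,0,0,28,-18,0,-1],
    [0,0,0,28,-18,0,-1],
    [0,0,0,28,-18,0,-1],
    [0,0,-0.08,0,0,0,-1],
    [0,0,-0.08,0,0,0,-1],
    [0,0,-0.076,0,0,0,-1],
    [0,0,0,0,0,0,-1],
  ],
)

```text
time_s: 15.1
tcp_pos: [0.4287, -0.2523, 0.0799]
eef_rot: [179.5, 0.1, -168.0]
contact_force: [-0.0, 0.4, -0.5]
gripper_width: 0.0191
```

```bash
python3 -c "
from bx import *
show((.430,-.255,.0095),191.1)
from plant import r
a=np.mean([r.capture('scene').astype(float) for _ in range(3)],0)
crop(a,350,130,450,220,8,'pics/s_t.png',1.)
"
```

```text
t 15.1 tcp [ 428.7 -252.3   79.9] rot [ 1.7954e+02  1.0000e-01 -1.6797e+02] F [-0.   0.4 -0.5] w 19.1 j [ -8.  13. -32.  -1. -45.  21.]
rot (rad) [0.008 0.002 0.016] shift mm [-0.6 -3.5 70.3]
```

Lever held straight above the board; lower and release.

step_arm(
  deltas=[
    [0.008,0,0.016,0,-3,25,-1],
    [0,0,0,0,0,25,-1],
    [0,0,0,0,0,12,-1],
    [0,0,0,0,0,4,-1],
    [0,0,0,0,0,2,-1],
  ],
)

```text
time_s: 15.75
tcp_pos: [0.432, -0.2545, 0.0107]
eef_rot: [-179.9, 0.3, -169.4]
contact_force: [-0.5, 0.2, -0.9]
gripper_width: 0.0196
```

```bash
python3 -c "
from bx import *
show((.430,-.255,.0085),191.1)
"
```

```text
t 15.75 tcp [ 432.  -254.5   10.7] rot [-179.91    0.27 -169.42] F [-0.5  0.2 -0.9] w 19.6 j [ -8.  19. -36.  -0. -35.  19.]
rot (rad) [-0.002  0.005 -0.009] shift mm [ 2.  -0.1  2.2]
```

step_arm(
  deltas=[
    [0,0,0,0,0,2,-1],
    [0,0,0,0,0,0.5,-1],
    [0,0,0,0,0,0,0],
    [0,0,0,0,0,0,0],
    [0,0,0,0,0,0,0],
    [0,0,0,0,0,-30,0],
    [0,0,0,0,0,-40,0],
    [0,0,0,0,0,-40,0],
    [0,0,0,0,0,-30,1],
    [0,0,0,0,0,0,1],
  ],
)

```text
time_s: 16.75
tcp_pos: [0.4322, -0.2549, 0.1562]
eef_rot: [-179.8, 0.4, -169.5]
contact_force: [0.4, -0.2, -0.4]
gripper_width: 0.0546
```

```bash
python3 -c "
from bx import *
show(frombox(-45,0,140),177.2)
from plant import r
a=np.mean([r.capture('scene').astype(float) for _ in range(6)],0);np.save('scene_u.npy',a)
crop(a,300,150,450,250,5,'pics/s_u.png',1.)
"
```

```text
t 16.75 tcp [ 432.2 -254.9  156.2] rot [-179.81    0.41 -169.46] F [ 0.4 -0.2 -0.4] w 54.6 j [ -8.   7. -27.   0. -55.  19.]
rot (rad) [-0.003  0.008  0.233] shift mm [-131.8  216.    16.4]
```

step_arm(
  deltas=[
    [0,0,0,-22,36,2,1],
    [0,0,0,-22,36,2,1],
    [0,0,0,-22,36,2,1],
    [0,0,0,-22,36,2,1],
    [0,0,0,-22,36,2,1],
    [0,0,0,-22,36,2,1],
    [0,0,0.08,0,0,0,1],
    [0,0,0.08,0,0,0,1],
    [0,0,0.075,0,0,0,1],
    [0,0,0,0,0,0,1],
  ],
)

```text
time_s: 18.05
tcp_pos: [0.5182, -0.0089, 0.1254]
eef_rot: [-179.6, -1.3, 176.4]
contact_force: [-0.8, 0.2, -0.3]
gripper_width: 0.0877
```

```bash
python3 -c "
from bx import *
show(frombox(-40,0,100),177.2)
"
```

```text
t 18.05 tcp [518.2  -8.9 125.4] rot [-179.65   -1.29  176.44] F [-0.8  0.2 -0.3] w 87.7 j [ 21.  12. -26.  -0. -54. -24.]
rot (rad) [-0.006 -0.023 -0.013] shift mm [-5.2 -4.2 25.3]
```

step_arm(
  deltas=[
    [-0.006,-0.023,-0.013,-4,-4.2,10,1],
    [0,0,0,0,0,20,1],
    [0,0,0,0,0,8,1],
    [0,0,0,0,0,0,1],
  ],
)

```text
time_s: 18.45
tcp_pos: [0.5209, -0.0141, 0.084]
eef_rot: [-179.9, -0.2, 177.7]
contact_force: [0.1, 0.4, -0.2]
gripper_width: 0.0881
```

```bash
python3 -c "
from bx import *
show(frombox(-40,0,67.5),177.2)
from plant import r
a=np.mean([r.capture('scene').astype(float) for _ in range(3)],0)
crop(a,295,140,375,245,7,'pics/s_v.png',1.)
"
```

```text
t 18.45 tcp [520.9 -14.1  84. ] rot [-1.7991e+02 -1.5000e-01  1.7767e+02] F [ 0.1  0.4 -0.2] w 88.1 j [ 20.  14. -29.   0. -47. -22.]
rot (rad) [-0.002 -0.003  0.008] shift mm [-1.7  0.8 16.5]
```

step_arm(
  deltas=[
    [0,0,0.008,-1.7,0.8,8,1],
    [0,0,0,0,0,6,1],
    [0,0,0,0,0,1.5,1],
    [0,0,0,0,0,0,1],
  ],
  squeeze=20,
)

```text
time_s: 19.0
tcp_pos: [0.5251, -0.0126, 0.0704]
eef_rot: [180.0, 0.2, 177.2]
contact_force: [0.2, -0.5, -0.1]
gripper_width: 0.0878
```

```bash
python3 -c "
from bx import *
show(frombox(-40,0,67.5),177.2)
"
```

```text
t 19.0 tcp [525.1 -12.6  70.4] rot [1.7999e+02 1.7000e-01 1.7719e+02] F [ 0.2 -0.5 -0.1] w 87.8 j [ 20.  16. -30.   0. -44. -23.]
rot (rad) [ 0.     0.003 -0.   ] shift mm [ 2.5 -1.   2.9]
```

step_arm(
  deltas=[
    [0,0.003,0,2.5,-1,2.2,1],
    [0,0,0,0,0,0.7,1],
    [0,0,0,0,0,0,0.5],
    [0,0,0,0,0,0,0.3],
    [0,0,0,0,0,0,0],
  ],
)

```text
time_s: 19.5
tcp_pos: [0.5225, -0.0135, 0.0676]
eef_rot: [180.0, 0.0, 177.2]
contact_force: [0.1, -0.2, -0.4]
gripper_width: 0.0691
```

```bash
python3 -c "
from bx import *
show(frombox(-40,0,67.5),177.2)
"
```

```text
t 19.5 tcp [522.5 -13.5  67.6] rot [1.7998e+02 1.0000e-02 1.7720e+02] F [ 0.1 -0.2 -0.4] w 69.1 j [ 20.  16. -30.  -0. -44. -23.]
rot (rad) [0. 0. 0.] shift mm [-0.1  0.   0.1]
```

Now close fully and check force and width.

step_arm(
  deltas=[
    [0,0,0,0,0,0,-1],
    [0,0,0,0,0,0,-1],
    [0,0,0,0,0,0,-1],
  ],
)

```text
time_s: 19.8
tcp_pos: [0.5221, -0.0136, 0.0677]
eef_rot: [180.0, -0.0, 177.2]
contact_force: [0.0, -0.8, 0.4]
gripper_width: 0.0615
```

```bash
python3 -c "
from bx import *
st_box()
from plant import r
a=np.mean([r.capture('scene').astype(float) for _ in range(3)],0)
crop(a,295,140,375,245,7,'pics/s_w.png',1.)
"
```

```text
tcp in box [-40.2   0.5] z 67.7 rot [ 1.7999e+02 -3.0000e-02  1.7718e+02] F [ 0.  -0.8  0.4] w 61.5
```

step_arm(
  deltas=[
    [0,0,0,0,0,0,-1],
    [0,0,0,0,-3,-0.5,-1],
    [0,0,0,0,-3,-0.5,-1],
    [0,0,0,0,-3,-0.5,-1],
  ],
  squeeze=40,
)

```text
time_s: 20.35
tcp_pos: [0.5239, -0.0188, 0.0705]
eef_rot: [179.7, 0.3, 177.2]
contact_force: [-3.8, 16.8, -1.0]
gripper_width: 0.0615
```

```bash
python3 -c "
from bx import *
print(st_box()['moment'])
from plant import r
a=np.mean([r.capture('scene').astype(float) for _ in range(3)],0)
crop(a,295,140,375,245,7,'pics/s_x.png',1.)
"
```

```text
tcp in box [-45.3  -1.6] z 70.5 rot [179.65   0.26 177.18] F [-3.8 16.8 -1. ] w 61.5
[ 6.28022108  1.6721439  -0.30305426]
```

step_arm(
  deltas=[
    [0,0,0,0,0.5,-1,-1],
    [0,0,0,0,0,-1.5,-1],
  ],
)

```text
time_s: 20.7
tcp_pos: [0.5238, -0.0175, 0.0728]
eef_rot: [179.6, 0.2, 177.2]
contact_force: [-0.4, -0.4, -0.9]
gripper_width: 0.0612
```

```bash
python3 -c "
from bx import *
print(st_box()['moment'])
"
```

```text
tcp in box [-44.   -1.5] z 72.8 rot [179.61   0.25 177.2 ] F [-0.4 -0.4 -0.9] w 61.2
[-0.01409042  0.10970251 -0.04304014]
```

step_arm(
  deltas=[
    [0,0,0,0,-0.5,-1.5,-1],
    [0,0,0,0,-0.5,-1.5,-1],
  ],
)

```text
time_s: 20.9
tcp_pos: [0.5235, -0.019, 0.0757]
eef_rot: [179.6, 0.2, 177.2]
contact_force: [0.2, 0.1, -1.4]
gripper_width: 0.0617
```

step_arm(
  deltas=[
    [0,0,0,0,-2,-0.5,-1],
    [0,0,0,0,-2,-0.5,-1],
  ],
)

```text
time_s: 21.1
tcp_pos: [0.5232, -0.0235, 0.0769]
eef_rot: [179.7, 0.2, 177.2]
contact_force: [0.7, -0.5, -1.7]
gripper_width: 0.0618
```

```bash
python3 -c "
from bx import *
print(st_box()['moment'])
from plant import r
a=np.mean([r.capture('scene').astype(float) for _ in range(3)],0)
crop(a,295,140,375,245,7,'pics/s_y.png',1.)
"
```

```text
tcp in box [-50.   -1.1] z 76.9 rot [179.66   0.2  177.22] F [ 0.7 -0.5 -1.7] w 61.8
[-0.10733723  0.20316857 -0.00690618]
```

step_arm(
  deltas=[
    [0,0,0,0,-4,-10,-1],
    [0,0,0,0,-4,-25,-1],
    [0,0,0,0,-10,-25,-1],
    [0,0,0,0,0,0,-1],
  ],
)

```text
time_s: 21.65
tcp_pos: [0.5217, -0.0433, 0.1399]
eef_rot: [179.7, 0.1, 177.2]
contact_force: [0.3, -0.4, -1.4]
gripper_width: 0.0612
```

```bash
python3 -c "
from bx import *
show((.572,-.195,.06),177.2,-5.7)
from plant import r
a=np.mean([r.capture('scene').astype(float) for _ in range(3)],0)
crop(a,295,130,385,245,6,'pics/s_z.png',1.)
"
```

```text
t 21.65 tcp [521.7 -43.3 139.9] rot [1.7973e+02 1.0000e-01 1.7725e+02] F [ 0.3 -0.4 -1.4] w 61.2 j [ 17.  11. -25.  -0. -54. -19.]
rot (rad) [-0.095  0.002  0.001] shift mm [ -57.4 -149.5   79.3]
```

step_arm(
  deltas=[
    [0,0,0,-14.5,-37.5,0,-1],
    [0,0,0,-14.5,-37.5,0,-1],
    [0,0,0,-14.5,-37.5,0,-1],
    [0,0,0,-14.5,-37.5,0,-1],
    [-0.05,0,0,0,0,20,-1],
    [-0.045,0,0,0,0,30,-1],
    [0,0,0,0,0,20,-1],
    [0,0,0,0,0,0,-1],
  ],
)

```text
time_s: 22.6
tcp_pos: [0.5682, -0.1951, 0.0545]
eef_rot: [174.1, -0.8, 177.4]
contact_force: [-0.7, 1.1, -1.5]
gripper_width: 0.0613
```

```bash
python3 -c "
from bx import *
show((.572,-.195,.004),177.2,-5.7)
from plant import r
a=np.mean([r.capture('scene').astype(float) for _ in range(3)],0)
crop(a,310,110,430,210,6,'pics/s_aa.png',1.)
"
```

```text
t 22.6 tcp [ 568.2 -195.1   54.5] rot [174.05  -0.84 177.42] F [-0.7  1.1 -1.5] w 61.3 j [ -4.  24. -15.  -8. -51.   7.]
rot (rad) [ 0.004 -0.015  0.002] shift mm [-4.6 -5.  50.2]
```

step_arm(
  deltas=[
    [0,-0.015,0,0,-2,20,-1],
    [0,0,0,0,-2,18,-1],
    [0,0,0,0,-1,7,-1],
    [0,0,0,0,0,1.5,-1],
  ],
)

```text
time_s: 23.15
tcp_pos: [0.5756, -0.1945, 0.0173]
eef_rot: [174.3, 1.0, 177.7]
contact_force: [0.9, 0.5, -0.6]
gripper_width: 0.0614
```

```bash
python3 -c "
from bx import *
show((.572,-.195,.001),177.2,-5.7)
"
```

```text
t 23.15 tcp [ 575.6 -194.5   17.3] rot [174.27   0.99 177.73] F [ 0.9  0.5 -0.6] w 61.4 j [ -4.  27. -18.  -8. -45.   8.]
rot (rad) [0.001 0.016 0.011] shift mm [ 3.9 -2.2 16.1]
```

step_arm(
  deltas=[
    [0,0.008,0.008,2,-1,6,-1],
    [0,0,0,0,0,5,-1],
    [0,0,0,0,0,2,-1],
    [0,0,0,0,0,1.5,-1],
  ],
)

```text
time_s: 23.55
tcp_pos: [0.5759, -0.1938, 0.0049]
eef_rot: [174.3, 0.7, 177.4]
contact_force: [-0.1, -0.8, -0.8]
gripper_width: 0.0614
```

```bash
python3 -c "
from bx import *
show((.572,-.195,.001),177.2,-5.7)
"
```

```text
t 23.55 tcp [ 575.9 -193.8    4.9] rot [174.31   0.7  177.36] F [-0.1 -0.8 -0.8] w 61.4 j [ -4.  28. -18.  -8. -44.   7.]
rot (rad) [-0.     0.012  0.004] shift mm [ 3.9 -1.8  3.7]
```

step_arm(
  deltas=[
    [0,0.008,0,0,0,1.2,-1],
    [0,0,0,0,0,1.2,-1],
  ],
)

```text
time_s: 23.75
tcp_pos: [0.5761, -0.1936, 0.0027]
eef_rot: [174.3, 0.2, 177.4]
contact_force: [-0.6, 0.1, -1.0]
gripper_width: 0.0615
```

step_arm(
  deltas=[
    [0,0,0,0,0,1,-1],
    [0,0,0,0,0,0.7,-1],
  ],
)

```text
time_s: 23.95
tcp_pos: [0.5763, -0.1935, 0.001]
eef_rot: [174.3, 0.2, 177.4]
contact_force: [-1.0, -0.3, 2.3]
gripper_width: 0.0611
```

step_arm(
  deltas=[
    [0,0,0,0,0,0.3,-1],
    [0,0,0,0,0,0,0.8],
    [0,0,0,0,0,0,0.8],
    [0,0,0,0,0,0,0.8],
    [0,0,0,0,0,-20,0.8],
    [0.045,0,0,0,0,-35,0.8],
    [0.05,0,0,0,0,-45,0.8],
    [0,0,0,0,0,-40,0.8],
    [0,0,0,0,0,0,0.2],
  ],
)

```text
time_s: 24.85
tcp_pos: [0.5748, -0.2025, 0.1441]
eef_rot: [-180.0, 0.1, 177.3]
contact_force: [0.6, -0.1, 0.0]
gripper_width: 0.075
```

```bash
python3 -c "
from bx import *
st_box()
from plant import r
a=np.mean([r.capture('scene').astype(float) for _ in range(6)],0);np.save('scene_ab.npy',a)
crop(a,310,110,430,210,6,'pics/s_ab.png',1.)
a=np.mean([r.capture('top').astype(float) for _ in range(6)],0);np.save('top_ab.npy',a)
crop(a,180,140,380,280,4,'pics/t_ab.png',1.6)
"
```

```text
tcp in box [-226.3  -61.5] z 144.1 rot [-1.7997e+02  8.0000e-02  1.7733e+02] F [ 0.6 -0.1  0. ] w 75.0
```

```bash
cat > tab.py <<'E'
from sil import *
def tabs(a,s,guess):
    for nm,g in guess.items():
        out=[]
        for im,c,k in ((a,ci,'t'),(s,cs,'s')):
            if im is None: continue
            w=im[...,0]-im[...,2]
            u,v=proj(c,[g[0],g[1],.004])[0]; roi=(int(u)-14,int(v)-13,int(u)+15,int(v)+14)
            x0,y0,x1,y1=roi; sub=w[y0:y1,x0:x1]
            hi=np.median(sub[sub>np.percentile(sub,50)]); lo=np.percentile(sub,8)
            m=np.clip((hi-w)/(hi-lo),0,1.1)
            best=None
            for th in (0,.5,1.05,1.57,2.1,2.6):
                p,f=fit(c,m,[np.array(blk(-21,21,-16,16,0,8))*1e-3],(g[0],g[1],th),roi,(.004,.004,.15))
                if best is None or f<best[1]: best=(p,f)
            p,f=best; out.append(p); print(nm,k,(p[:2]*1e3).round(1),(np.degrees(p[2])%180).round(1),round(f,2))
E
python3 -c "
from tab import *
a=np.load('top_ab.npy'); s=np.load('scene_ab.npy')
tabs(a,s,dict(A=(.538,.2115),B=(.551,.291),C=(.539,.4085),D=(.4535,.309)))
for n,uv in dict(red=(270,188),yel=(271,236),garlic=(213,233),lemon=(235,182),jar=(208,163),bottle=(303,153)).items(): print(n,(ray(ci,*uv,0.03)*1e3).round(0))
"
```

```text
A t [539.6 212.1] 155.4 4.82
A s [540.2 208.5] 154.7 12.21
B t [552.1 292.2] 41.5 3.75
B s [552.5 288.8] 43.4 7.33
C t [540.  409.5] 74.8 5.32
C s [540.4 405.9] 74.0 9.3
D t [454.7 310.1] 20.1 2.81
D s [455.2 306.6] 21.5 8.33
red [620. 193.  30.]
yel [452. 188.  30.]
garlic [463. 389.  30.]
lemon [641. 316.  30.]
jar [708. 412.  30.]
bottle [744.  78.  30.]
```

```bash
python3 -c "
from bx import *
show((.540,.211,.10),245)
"
```

```text
t 25.45 tcp [ 571.5 -202.3  137.6] rot [179.95  -0.49 177.23] F [ 0.4 -0.   0.1] w 52.4 j [ -1.  18. -15.  -0. -57.  -2.]
rot (rad) [ 0.006 -0.007 -1.183] shift mm [ 51.2 411.2  38.4]
```

step_arm(
  deltas=[
    [0,0,0,5.1,41,0,0.1],
    [0,0,0,5.1,41,0,0.1],
    [0,0,0,5.1,41,0,0.1],
    [0,0,0,5.1,41,0,0.1],
    [0,0,0,5.1,41,0,0.1],
    [0,0,0,5.1,41,0,0.1],
    [0,0,0,5.1,41,0,0.1],
    [0,0,0,5.1,41,0,0.1],
    [0,0,0,5.1,41,0,0.1],
    [0,0,0,5.1,41,0,0.1],
  ],
  squeeze=25,
)

```text
time_s: 26.45
tcp_pos: [0.5407, 0.2199, 0.1373]
eef_rot: [180.0, -0.5, 176.7]
contact_force: [1.0, -0.3, 0.2]
gripper_width: 0.0482
```

step_arm(
  deltas=[
    [0,0,-0.148,0,0,0,0.1],
    [0,0,-0.148,0,0,0,0.1],
    [0,0,-0.148,0,0,0,0.1],
    [0,0,-0.148,0,0,0,0.1],
    [0,0,-0.148,0,0,0,0.1],
    [0,0,-0.148,0,0,0,0.1],
    [0,0,-0.148,0,0,0,0.1],
    [0,0,-0.148,0,0,0,0.1],
  ],
)

```text
time_s: 27.25
tcp_pos: [0.54, 0.2273, 0.1359]
eef_rot: [179.5, -0.2, -114.3]
contact_force: [-0.5, 0.6, -0.1]
gripper_width: 0.0485
```

```bash
python3 -c "
from bx import *
show((.540,.211,.04),245)
"
```

```text
t 27.25 tcp [540.  227.3 135.9] rot [ 179.52   -0.18 -114.26] F [-0.5  0.6 -0.1] w 48.5 j [ 42.  17. -17.  -0. -56.  24.]
rot (rad) [ 0.008 -0.003  0.013] shift mm [14.6 -7.5 95.9]
```

step_arm(
  deltas=[
    [0.008,0,0.013,7,-3.7,30,0.1],
    [0,0,0,7,-3.7,40,0.1],
    [0,0,0,0,0,25,0.1],
    [0,0,0,0,0,0,0.1],
  ],
)

```text
time_s: 27.65
tcp_pos: [0.5423, 0.2121, 0.0398]
eef_rot: [-179.9, 0.1, -114.6]
contact_force: [-0.3, -0.2, 0.2]
gripper_width: 0.0481
```

```bash
python3 -c "
from bx import *
show((.540,.211,.0015),245)
from plant import r
a=np.mean([r.capture('scene').astype(float) for _ in range(3)],0)
crop(a,235,200,335,300,6,'pics/s_ac.png',1.)
"
```

```text
t 27.65 tcp [542.3 212.1  39.8] rot [-1.7986e+02  6.0000e-02 -1.1465e+02] F [-0.3 -0.2  0.2] w 48.1 j [ 41.  22. -24.   0. -43.  25.]
rot (rad) [-0.002  0.001  0.006] shift mm [ 2.   1.8 38.3]
```

step_arm(
  deltas=[
    [0,0,0.006,2,1.8,15,0.1],
    [0,0,0,0,0,14,0.1],
    [0,0,0,0,0,5,0.1],
    [0,0,0,0,0,0,0.1],
  ],
)

```text
time_s: 28.2
tcp_pos: [0.5466, 0.2163, 0.0148]
eef_rot: [-179.4, 0.9, -114.8]
contact_force: [-0.2, 0.4, 0.5]
gripper_width: 0.0483
```

```bash
python3 -c "
from bx import *
show((.540,.211,.0015),245)
"
```

```text
t 28.2 tcp [546.6 216.3  14.8] rot [-179.36    0.89 -114.82] F [-0.2  0.4  0.5] w 48.3 j [ 41.  24. -25.   0. -39.  24.]
rot (rad) [-0.011  0.016  0.003] shift mm [ 7.8  3.9 13.1]
```

step_arm(
  deltas=[
    [-0.008,0.01,0,7.8,3.9,4,0.1],
    [0,0,0,0,0,3,0.1],
    [0,0,0,0,0,0,0.1],
  ],
)

```text
time_s: 28.5
tcp_pos: [0.5401, 0.2111, 0.0085]
eef_rot: [-179.8, 0.4, -114.8]
contact_force: [-1.2, -0.1, -0.4]
gripper_width: 0.0482
```

```bash
python3 -c "
from bx import *
show((.540,.211,.0015),245)
"
```

```text
t 28.5 tcp [540.1 211.1   8.5] rot [-179.81    0.37 -114.8 ] F [-1.2 -0.1 -0.4] w 48.2 j [ 41.  25. -26.   0. -39.  24.]
rot (rad) [-0.003  0.006  0.004] shift mm [0.2 0.1 7. ]
```

step_arm(
  deltas=[
    [-0.002,0.004,0,0,0,3,0.1],
    [0,0,0,0,0,2,0.1],
    [0,0,0,0,0,1.5,0.1],
    [0,0,0,0,0,0,0.1],
  ],
)

```text
time_s: 28.9
tcp_pos: [0.5405, 0.2113, 0.0019]
eef_rot: [-179.9, 0.1, -114.8]
contact_force: [-0.5, -0.2, 0.1]
gripper_width: 0.0484
```

```bash
python3 -c "
from bx import *
show((.540,.211,.0015),245)
from plant import r
a=np.mean([r.capture('scene').astype(float) for _ in range(3)],0)
crop(a,255,220,325,290,9,'pics/s_ad.png',1.)
"
```

```text
t 28.9 tcp [540.5 211.3   1.9] rot [-1.7991e+02  1.5000e-01 -1.1479e+02] F [-0.5 -0.2  0.1] w 48.4 j [ 41.  25. -26.   0. -38.  25.]
rot (rad) [-0.002  0.003  0.004] shift mm [0.5 0.3 0.3]
```

step_arm(
  deltas=[
    [0,0,0,0,0,0,-1],
    [0,0,0,0,0,0,-1],
    [0,0,0,0,0,0,-1],
    [0,0,0,0,0,0,-1],
  ],
)

```text
time_s: 29.45
tcp_pos: [0.5407, 0.2115, 0.0024]
eef_rot: [-179.9, 0.2, -114.8]
contact_force: [0.6, -0.3, -0.5]
gripper_width: 0.0316
```

```bash
python3 -c "
from bx import *
show((.540,.211,.09),245)
from plant import r
a=np.mean([r.capture('scene').astype(float) for _ in range(3)],0)
crop(a,255,220,325,290,9,'pics/s_ae.png',1.)
"
```

```text
t 29.45 tcp [540.7 211.5   2.4] rot [-179.89    0.19 -114.79] F [ 0.6 -0.3 -0.5] w 31.6 j [ 41.  25. -26.   0. -38.  25.]
rot (rad) [-0.002  0.003  0.004] shift mm [  0.5   0.3 -87.6]
```

step_arm(
  deltas=[
    [0,0,0,0,0,-20,-1],
    [0,0,0,0,0,-40,-1],
    [0,0,0,0,0,-45,-1],
    [0,0,-0.13,0,0,0,-1],
    [0,0,-0.13,0,0,0,-1],
    [0,0,-0.13,0,0,0,-1],
    [0,0,0,0,0,0,-1],
  ],
)

```text
time_s: 30.3
tcp_pos: [0.5401, 0.2109, 0.1118]
eef_rot: [-179.8, 0.1, -91.7]
contact_force: [0.1, 0.1, -0.6]
gripper_width: 0.0311
```

```bash
python3 -c "
from bx import *
show((.5243,.0283,.11),267.2)
"
```

```text
t 30.3 tcp [540.1 210.9 111.8] rot [-1.7985e+02  1.0000e-01 -9.1680e+01] F [ 0.1  0.1 -0.6] w 31.1 j [ 41.  17. -20.   0. -52.  48.]
rot (rad) [-0.003  0.002  0.02 ] shift mm [183.   10.4   1.4]
```

step_arm(
  deltas=[
    [0,0,0.02,36,2,0,-1],
    [0,0,0,36,2,0,-1],
    [0,0,0,36,2,0,-1],
    [0,0,0,36,2,0,-1],
    [0,0,0,30,2,0,-1],
    [0,0,0,0,0,0,-1],
  ],
)

```text
time_s: 30.9
tcp_pos: [0.5194, 0.033, 0.1102]
eef_rot: [-179.9, 0.1, -94.1]
contact_force: [-0.8, 0.0, 0.0]
gripper_width: 0.0315
```

```bash
python3 -c "
from bx import *
show((.5243,.0283,.06),267.2)
from plant import r
a=np.mean([r.capture('scene').astype(float) for _ in range(3)],0)
crop(a,295,160,375,250,8,'pics/s_af.png',1.)
"
```

```text
t 30.9 tcp [519.4  33.  110.2] rot [-1.7992e+02  7.0000e-02 -9.4140e+01] F [-0.8  0.   0. ] w 31.5 j [ 25.  12. -28.  -0. -50.  61.]
rot (rad) [-0.001  0.001 -0.023] shift mm [ 4.4 -5.1 50.2]
```

step_arm(
  deltas=[
    [0,0,-0.023,4.4,-5.1,10,-1],
    [0,0,0,0,0,15,-1],
    [0,0,0,0,0,15,-1],
    [0,0,0,0,0,10,-1],
    [0,0,0,0,0,0,-1],
  ],
)

```text
time_s: 31.55
tcp_pos: [0.5286, 0.0364, 0.0594]
eef_rot: [-179.7, 0.2, -92.6]
contact_force: [-0.7, -0.5, -1.0]
gripper_width: 0.0313
```

```bash
python3 -c "
from bx import *
show((.5243,.0283,.018),267.2)
"
```

```text
t 31.55 tcp [528.6  36.4  59.4] rot [-1.7967e+02  1.7000e-01 -9.2580e+01] F [-0.7 -0.5 -1. ] w 31.3 j [ 25.  17. -30.   0. -43.  62.]
rot (rad) [-0.006  0.003  0.004] shift mm [ 8.4  4.2 41.4]
```

step_arm(
  deltas=[
    [0,0,0,8.4,4.2,0,-1],
    [0,0,0,0,0,10,-1],
    [0,0,0,0,0,10,-1],
    [0,0,0,0,0,8,-1],
    [0,0,0,0,0,0,-1],
  ],
)

```text
time_s: 32.05
tcp_pos: [0.5248, 0.0287, 0.0304]
eef_rot: [-179.5, 0.2, -92.6]
contact_force: [0.3, -0.3, -0.6]
gripper_width: 0.0316
```

```bash
python3 -c "
from bx import *
show((.5243,.0283,.018),267.2)
"
```

```text
t 32.05 tcp [524.8  28.7  30.4] rot [-179.55    0.21  -92.56] F [ 0.3 -0.3 -0.6] w 31.6 j [ 25.  19. -32.   0. -39.  63.]
rot (rad) [-0.008  0.004  0.004] shift mm [ 0.5  0.6 12.4]
```

step_arm(
  deltas=[
    [-0.006,0,0.004,0.5,0.5,4,-1],
    [0,0,0,0,0,4,-1],
    [0,0,0,0,0,3,-1],
    [0,0,0,0,0,1,-1],
  ],
)

```text
time_s: 32.45
tcp_pos: [0.5247, 0.0283, 0.0175]
eef_rot: [-179.9, 0.2, -92.8]
contact_force: [-0.4, -0.4, -2.0]
gripper_width: 0.0318
```

step_arm(
  deltas=[
    [0,0,0,0,0,1,-1],
    [0,0,0,0,0,1,-1],
  ],
)

```text
time_s: 32.65
tcp_pos: [0.5249, 0.0283, 0.0162]
eef_rot: [-179.9, 0.2, -92.8]
contact_force: [-7.0, 1.5, 21.5]
gripper_width: 0.0314
```

```bash
python3 -c "
from bx import *
show((.5243,.0283,.0165),267.2)
"
```

```text
t 32.65 tcp [524.9  28.3  16.2] rot [-179.9     0.2   -92.79] F [-7.   1.5 21.5] w 31.4 j [ 24.  20. -32.  -0. -37.  63.]
rot (rad) [-0.002  0.003  0.   ] shift mm [ 0.   0.6 -0.3]
```

step_arm(
  deltas=[
    [0,0,0,0,0,-0.4,-1],
    [0,0,0,0,0,0,0],
    [0,0,0,0,0,0,0],
    [0,0,0,0,0,-5,0],
    [0,0,0,0,0,-20,0],
    [0,0,0,0,0,-40,0],
    [0,0,0,0,0,-40,0],
    [0,0,0,0,0,0,0.1],
  ],
)

```text
time_s: 33.45
tcp_pos: [0.5244, 0.0276, 0.1259]
eef_rot: [-180.0, 0.1, -92.8]
contact_force: [0.6, -0.4, -0.0]
gripper_width: 0.0467
```

```bash
python3 -c "
from bx import *
show((.552,.291,.11),312.4)
from plant import r
a=np.mean([r.capture('scene').astype(float) for _ in range(3)],0)
crop(a,295,160,375,250,8,'pics/s_ag.png',1.)
"
```

```text
t 33.45 tcp [524.4  27.6 125.9] rot [-1.800e+02  1.000e-01 -9.276e+01] F [ 0.6 -0.4 -0. ] w 46.7 j [ 24.  12. -26.  -0. -52.  63.]
rot (rad) [-0.001  0.002 -0.788] shift mm [-264.4  -14.9   16.4]
```

```bash
python3 -c "
from bx import *
from plant import r
a=np.mean([r.capture('scene').astype(float) for _ in range(3)],0)
def tabpoly(x,y,yaw,z0):
    c,s=np.cos(yaw),np.sin(yaw); f=lambda u,v,z:(x+(c*u-s*v)/1e3,y+(s*u+c*v)/1e3,z)
    return [f(21,16,z0+.008),f(21,-16,z0+.008),f(-21,-16,z0+.008),f(-21,16,z0+.008)]
well=[frombox(x,y,14) for x,y in ((-56,-29),(56,-29),(56,29),(-56,29))]
wire(a,cs,[(tabpoly(.5243,.0283,np.radians(177.2),.014),(0,0,255)),(well,(0,255,0))],(300,180,370,250),10,'pics/s_ah.png',1.)
"
```

step_arm(
  deltas=[
    [0,0,0,-43,-2.5,0,0.1],
    [0,0,0,-43,-2.5,0,0.1],
    [0,0,0,-43,-2.5,0,0.1],
    [0,0,0,-43,-2.5,0,0.1],
    [0,0,0,-43,-2.5,0,0.1],
    [0,0,0,-43,-2.5,0,0.1],
  ],
)

```text
time_s: 34.35
tcp_pos: [0.5462, 0.2852, 0.111]
eef_rot: [178.8, -0.6, -93.3]
contact_force: [1.5, 0.6, 0.7]
gripper_width: 0.0482
```

step_arm(
  deltas=[
    [0,0,-0.131,0,0,0,0.1],
    [0,0,-0.131,0,0,0,0.1],
    [0,0,-0.131,0,0,0,0.1],
    [0,0,-0.131,0,0,0,0.1],
    [0,0,-0.131,0,0,0,0.1],
    [0,0,-0.131,0,0,0,0.1],
    [0,0,0,0,0,0,0.1],
  ],
)

```text
time_s: 35.05
tcp_pos: [0.5429, 0.2898, 0.099]
eef_rot: [177.8, 0.4, -46.2]
contact_force: [-0.4, 0.5, -0.2]
gripper_width: 0.0478
```

```bash
python3 -c "
from bx import *
show((.552,.291,.04),312.4)
"
```

```text
t 35.05 tcp [542.9 289.8  99. ] rot [177.78   0.42 -46.19] F [-0.4  0.5 -0.2] w 47.8 j [ 46.  22. -14.  -1. -56.  88.]
rot (rad) [0.039 0.007 0.025] shift mm [ 5.9 -9.7 58.6]
```

step_arm(
  deltas=[
    [0.036,0.005,0.025,0,0,5,0.1],
    [0,0,0,5,-6,15,0.1],
    [0,0,0,0,0,15,0.1],
    [0,0,0,0,0,15,0.1],
    [0,0,0,0,0,0,0.1],
  ],
)

```text
time_s: 35.55
tcp_pos: [0.5505, 0.2888, 0.0421]
eef_rot: [179.5, 0.1, -48.5]
contact_force: [-1.1, -0.4, -0.7]
gripper_width: 0.0479
```

```bash
python3 -c "
from bx import *
show((.552,.291,.01),312.4)
"
```

```text
t 35.55 tcp [550.5 288.8  42.1] rot [ 1.7946e+02  7.0000e-02 -4.8540e+01] F [-1.1 -0.4 -0.7] w 47.9 j [ 46.  26. -18.  -0. -47.  86.]
rot (rad) [ 0.009  0.001 -0.016] shift mm [-0.6 -2.9 32.1]
```

step_arm(
  deltas=[
    [0.006,0,-0.016,0,0,5,0.1],
    [0,0,0,-0.6,-2.5,10,0.1],
    [0,0,0,0,0,10,0.1],
    [0,0,0,0,0,5,0.1],
    [0,0,0,0,0,0,0.1],
  ],
)

```text
time_s: 36.05
tcp_pos: [0.5528, 0.2911, 0.009]
eef_rot: [179.7, 0.1, -47.7]
contact_force: [0.4, -0.6, 0.3]
gripper_width: 0.0486
```

```bash
python3 -c "
from bx import *
show((.552,.291,.002),312.4)
"
```

```text
t 36.05 tcp [552.8 291.1   9. ] rot [ 1.7974e+02  5.0000e-02 -4.7710e+01] F [ 0.4 -0.6  0.3] w 48.6 j [ 46.  28. -19.  -0. -43.  87.]
rot (rad) [ 0.004  0.001 -0.002] shift mm [-0.4  0.6  7. ]
```

step_arm(
  deltas=[
    [0,0,0,-0.4,0.6,3,0.1],
    [0,0,0,0,0,2,0.1],
    [0,0,0,0,0,1.7,0.1],
    [0,0,0,0,0,0,0.1],
    [0,0,0,0,0,0,-1],
    [0,0,0,0,0,0,-1],
    [0,0,0,0,0,0,-1],
    [0,0,0,0,0,0,-1],
  ],
)

```text
time_s: 36.85
tcp_pos: [0.5527, 0.2917, 0.0033]
eef_rot: [179.9, 0.1, -47.7]
contact_force: [0.4, -0.2, -0.3]
gripper_width: 0.0313
```

```bash
python3 -c "
from bx import *
show((.552,.291,.002),312.4)
from plant import r
a=np.mean([r.capture('scene').astype(float) for _ in range(3)],0)
crop(a,225,235,295,305,9,'pics/s_ai.png',1.)
"
```

```text
t 36.85 tcp [552.7 291.7   3.3] rot [ 1.7989e+02  5.0000e-02 -4.7700e+01] F [ 0.4 -0.2 -0.3] w 31.3 j [ 46.  29. -20.  -0. -42.  87.]
rot (rad) [ 0.002  0.001 -0.002] shift mm [0.  0.9 1.3]
```

step_arm(
  deltas=[
    [0,0,0,0,0,-20,-1],
    [0,0,0,0,0,-45,-1],
    [0,0,0,0,0,-45,-1],
    [0,0,0.131,0,0,0,-1],
    [0,0,0.131,0,0,0,-1],
    [0,0,0.131,0,0,0,-1],
    [0,0,0.131,0,0,0,-1],
    [0,0,0.131,0,0,0,-1],
    [0,0,0.131,0,0,0,-1],
    [0,0,0,0,0,0,-1],
  ],
)

```text
time_s: 38.0
tcp_pos: [0.5525, 0.2913, 0.1181]
eef_rot: [179.9, -0.1, -94.5]
contact_force: [-0.0, 0.3, -0.7]
gripper_width: 0.032
```

```bash
python3 -c "
from bx import *
show((.5243,.0283,.11),267.2)
"
```

```text
t 38.0 tcp [552.5 291.3 118.1] rot [ 1.7987e+02 -6.0000e-02 -9.4500e+01] F [-0.   0.3 -0.7] w 32.0 j [ 46.  21. -14.  -0. -55.  40.]
rot (rad) [ 0.002 -0.001 -0.03 ] shift mm [264.4   7.5   8.4]
```

step_arm(
  deltas=[
    [0,0,-0.03,0,0,0,-1],
    [0,0,0,43,2.8,0,-1],
    [0,0,0,43,2.8,0,-1],
    [0,0,0,43,2.8,0,-1],
    [0,0,0,43,2.8,0,-1],
    [0,0,0,43,2.8,0,-1],
    [0,0,0,33,2,0,-1],
    [0,0,0,0,0,0,-1],
  ],
)

```text
time_s: 38.8
tcp_pos: [0.5278, 0.0371, 0.1177]
eef_rot: [179.9, -0.0, -90.1]
contact_force: [-0.7, 0.3, -0.0]
gripper_width: 0.0314
```

```bash
python3 -c "
from bx import *
show((.5243,.0283,.06),267.2)
"
```

```text
t 38.8 tcp [527.8  37.1 117.7] rot [ 1.799e+02 -4.000e-02 -9.007e+01] F [-0.7  0.3 -0. ] w 31.4 j [ 25.  13. -26.  -0. -51.  65.]
rot (rad) [ 0.002 -0.001  0.048] shift mm [ 8.7  3.4 57.7]
```

step_arm(
  deltas=[
    [0,0,0.042,0,0,0,-1],
    [0,0,0,7,3,0,-1],
    [0,0,0,0,0,15,-1],
    [0,0,0,0,0,15,-1],
    [0,0,0,0,0,12,-1],
    [0,0,0,0,0,0,-1],
  ],
)

```text
time_s: 39.4
tcp_pos: [0.5246, 0.0292, 0.0755]
eef_rot: [-179.9, 0.0, -91.3]
contact_force: [-0.4, 0.2, -0.2]
gripper_width: 0.0312
```

```bash
python3 -c "
from bx import *
show((.5243,.0283,.035),267.2)
"
```

```text
t 39.4 tcp [524.6  29.2  75.5] rot [-1.7995e+02  2.0000e-02 -9.1280e+01] F [-0.4  0.2 -0.2] w 31.2 j [ 25.  15. -29.   0. -45.  64.]
rot (rad) [-0.001  0.     0.027] shift mm [ 0.9  0.3 40.5]
```

step_arm(
  deltas=[
    [0,0,0.027,0,0,0,-1],
    [0,0,0,0.9,0.3,10,-1],
    [0,0,0,0,0,12,-1],
    [0,0,0,0,0,10,-1],
    [0,0,0,0,0,5,-1],
    [0,0,0,0,0,0,-1],
  ],
)

```text
time_s: 40.0
tcp_pos: [0.5249, 0.0288, 0.0361]
eef_rot: [-179.9, 0.0, -92.7]
contact_force: [0.1, -1.2, 0.3]
gripper_width: 0.0316
```

```bash
python3 -c "
from bx import *
show((.5243,.0283,.0255),267.2)
"
```

```text
t 40.0 tcp [524.9  28.8  36.1] rot [-1.7989e+02  3.0000e-02 -9.2730e+01] F [ 0.1 -1.2  0.3] w 31.6 j [ 25.  18. -32.   0. -40.  63.]
rot (rad) [-0.002  0.001  0.001] shift mm [ 0.5  0.6 10.6]
```

step_arm(
  deltas=[
    [0,0,0,0.4,0.5,4,-1],
    [0,0,0,0,0,3,-1],
    [0,0,0,0,0,2,-1],
    [0,0,0,0,0,1,-1],
  ],
)

```text
time_s: 40.4
tcp_pos: [0.5248, 0.0285, 0.0256]
eef_rot: [-179.9, 0.0, -92.7]
contact_force: [-0.1, 0.3, 0.3]
gripper_width: 0.0317
```

step_arm(
  deltas=[
    [0,0,0,0,0,0.7,-1],
  ],
)

```text
time_s: 40.5
tcp_pos: [0.5249, 0.0285, 0.025]
eef_rot: [-179.8, 0.0, -92.7]
contact_force: [-3.2, -0.4, 9.5]
gripper_width: 0.0314
```

Contact at the expected height; release and rise.

step_arm(
  deltas=[
    [0,0,0,0,0,-0.2,-1],
    [0,0,0,0,0,0,0],
    [0,0,0,0,0,0,0],
    [0,0,0,0,0,-5,0],
    [0,0,0,0,0,-20,0],
    [0,0,0,0,0,-40,0],
    [0,0,0,0,0,-35,0],
    [0,0,0,0,0,0,0],
  ],
)

```text
time_s: 41.3
tcp_pos: [0.5244, 0.0281, 0.1297]
eef_rot: [-179.9, -0.0, -92.7]
contact_force: [0.4, 1.1, 0.4]
gripper_width: 0.0438
```

```bash
python3 -c "
from bx import *
show((.455,.309,.11),290.8)
from plant import r
a=np.mean([r.capture('scene').astype(float) for _ in range(3)],0)
crop(a,295,160,375,250,8,'pics/s_aj.png',1.)
"
```

```text
t 41.3 tcp [524.4  28.1 129.7] rot [-1.7992e+02 -3.0000e-02 -9.2690e+01] F [0.4 1.1 0.4] w 43.8 j [ 25.  11. -26.   0. -53.  63.]
rot (rad) [-0.001 -0.001 -0.41 ] shift mm [-277.3   82.6   19.5]
```

step_arm(
  deltas=[
    [0,0,0,-39,12,0,0],
    [0,0,0,-39,12,0,0],
    [0,0,0,-39,12,0,0],
    [0,0,0,-39,12,0,0],
    [0,0,0,-39,12,0,0],
    [0,0,0,-39,12,0,0],
    [0,0,0,-34,10,0,0],
    [0,0,-0.137,0,0,0,0],
    [0,0,-0.137,0,0,0,0],
    [0,0,-0.13,0,0,0,0],
  ],
)

```text
time_s: 42.45
tcp_pos: [0.4432, 0.3043, 0.1095]
eef_rot: [178.4, -0.5, -69.2]
contact_force: [0.2, 0.3, 0.4]
gripper_width: 0.0435
```

step_arm(
  deltas=[
    [0,0,0,0,0,0,0],
  ],
)

```text
time_s: 42.55
tcp_pos: [0.4425, 0.3038, 0.108]
eef_rot: [178.2, -0.6, -69.1]
contact_force: [-0.7, 0.3, -0.1]
gripper_width: 0.0438
```

```bash
python3 -c "
from bx import *
show((.455,.309,.04),290.8)
"
```

```text
t 42.55 tcp [442.5 303.8 108. ] rot [178.21  -0.62 -69.07] F [-0.7  0.3 -0.1] w 43.8 j [ 55.  15. -24.  -1. -53.  56.]
rot (rad) [ 0.031 -0.011  0.002] shift mm [ -1.1 -15.7  67.5]
```

step_arm(
  deltas=[
    [0.028,-0.008,0,0,0,5,0],
    [0,0,0,-1,-11,15,0],
    [0,0,0,0,0,15,0],
    [0,0,0,0,0,15,0],
    [0,0,0,0,0,10,0],
    [0,0,0,0,0,0,0],
  ],
)

```text
time_s: 43.15
tcp_pos: [0.4505, 0.3051, 0.0409]
eef_rot: [179.5, -0.4, -70.5]
contact_force: [-0.2, 0.5, 0.4]
gripper_width: 0.0439
```

```bash
python3 -c "
from bx import *
show((.455,.309,.01),290.8)
from plant import r
a=np.mean([r.capture('scene').astype(float) for _ in range(3)],0)
crop(a,225,235,325,335,7,'pics/s_ak.png',1.)
"
```

```text
t 43.15 tcp [450.5 305.1  40.9] rot [179.45  -0.41 -70.48] F [-0.2  0.5  0.4] w 43.9 j [ 55.  20. -28.   0. -42.  55.]
rot (rad) [ 0.01  -0.007 -0.022] shift mm [-2.4 -5.8 30.8]
```

step_arm(
  deltas=[
    [0.008,-0.005,-0.02,0,0,0,0],
    [0,0,0,-2.4,-4.5,8,0],
    [0,0,0,0,0,9,0],
    [0,0,0,0,0,8,0],
    [0,0,0,0,0,5,0],
    [0,0,0,0,0,0,0],
  ],
)

```text
time_s: 43.9
tcp_pos: [0.4561, 0.3118, 0.0124]
eef_rot: [-179.7, 0.1, -69.2]
contact_force: [-0.4, -0.4, -0.6]
gripper_width: 0.0439
```

```bash
python3 -c "
from bx import *
show((.455,.309,.002),290.8)
"
```

```text
t 43.9 tcp [456.1 311.8  12.4] rot [-1.7968e+02  1.3000e-01 -6.9160e+01] F [-0.4 -0.4 -0.6] w 43.9 j [ 55.  22. -29.   0. -38.  56.]
rot (rad) [-0.006  0.002  0.001] shift mm [ 2.2  2.1 10.4]
```

step_arm(
  deltas=[
    [0,0,0,2,1.9,3,0],
    [0,0,0,0,0,3,0],
    [0,0,0,0,0,2.5,0],
    [0,0,0,0,0,1,0],
  ],
)

```text
time_s: 44.3
tcp_pos: [0.455, 0.309, 0.0021]
eef_rot: [-179.7, 0.1, -69.2]
contact_force: [0.2, 0.8, -0.6]
gripper_width: 0.0438
```

```bash
python3 -c "
from bx import *
show((.455,.309,.002),290.8)
"
```

```text
t 44.3 tcp [455.  309.    2.1] rot [-1.7969e+02  1.2000e-01 -6.9160e+01] F [ 0.2  0.8 -0.6] w 43.8 j [ 55.  23. -30.   0. -36.  56.]
rot (rad) [-0.005  0.002  0.001] shift mm [-0.  -0.   0.1]
```

step_arm(
  deltas=[
    [0,0,0,0,0,0,-1],
    [0,0,0,0,0,0,-1],
    [0,0,0,0,0,0,-1],
    [0,0,0,0,0,0,-1],
  ],
)

```text
time_s: 44.7
tcp_pos: [0.4552, 0.3092, 0.0023]
eef_rot: [-179.7, 0.1, -69.2]
contact_force: [-0.4, -0.3, 0.1]
gripper_width: 0.0319
```

step_arm(
  deltas=[
    [0,0,0,0,0,-20,-1],
    [0,0,0,0,0,-45,-1],
    [0,0,0,0,0,-45,-1],
    [0,0,0.137,0,0,0,-1],
    [0,0,0.137,0,0,0,-1],
    [0,0,0.13,0,0,0,-1],
    [0,0,0,0,0,0,-1],
  ],
)

```text
time_s: 45.4
tcp_pos: [0.4547, 0.3087, 0.1179]
eef_rot: [-179.7, 0.3, -93.1]
contact_force: [0.0, -0.2, -0.0]
gripper_width: 0.0318
```

```bash
python3 -c "
from bx import *
show((.5243,.0283,.11),267.2)
"
```

```text
t 45.4 tcp [454.7 308.7 117.9] rot [-179.7     0.31  -93.1 ] F [ 0.  -0.2 -0. ] w 31.8 j [ 55.  14. -24.   0. -51.  32.]
rot (rad) [-0.005  0.005 -0.005] shift mm [276.3 -84.7   6.9]
```

step_arm(
  deltas=[
    [0,0,0,39,-12,0,-1],
    [0,0,0,39,-12,0,-1],
    [0,0,0,39,-12,0,-1],
    [0,0,0,39,-12,0,-1],
    [0,0,0,39,-12,0,-1],
    [0,0,0,39,-12,0,-1],
    [0,0,0,30,-9,0,-1],
    [0,0,0,0,0,0,-1],
  ],
)

```text
time_s: 46.2
tcp_pos: [0.5268, 0.0338, 0.1164]
eef_rot: [-179.7, 0.3, -90.8]
contact_force: [-0.2, -0.9, -0.6]
gripper_width: 0.0317
```

```bash
python3 -c "
from bx import *
show((.5243,.0283,.06),267.2)
"
```

```text
t 46.2 tcp [526.8  33.8 116.4] rot [-179.67    0.32  -90.8 ] F [-0.2 -0.9 -0.6] w 31.7 j [ 25.  12. -27.  -0. -51.  64.]
rot (rad) [-0.006  0.006  0.035] shift mm [ 5.8  2.8 56.3]
```

step_arm(
  deltas=[
    [-0.005,0.003,0.035,0,0,0,-1],
    [0,0,0,5,2.5,10,-1],
    [0,0,0,0,0,15,-1],
    [0,0,0,0,0,15,-1],
    [0,0,0,0,0,12,-1],
    [0,0,0,0,0,0,-1],
  ],
)

```text
time_s: 46.8
tcp_pos: [0.5219, 0.031, 0.0601]
eef_rot: [179.9, 0.2, -92.3]
contact_force: [-0.2, 0.2, -0.5]
gripper_width: 0.0316
```

```bash
python3 -c "
from bx import *
show((.5243,.0283,.0323),267.2)
"
```

```text
t 46.8 tcp [521.9  31.   60.1] rot [ 1.7994e+02  1.5000e-01 -9.2310e+01] F [-0.2  0.2 -0.5] w 31.6 j [ 25.  16. -30.  -0. -43.  63.]
rot (rad) [0.001 0.003 0.009] shift mm [ 2.7 -2.5 27.8]
```

step_arm(
  deltas=[
    [0,0,0.008,0,0,0,-1],
    [0,0,0,2.7,-2.5,6,-1],
    [0,0,0,0,0,7,-1],
    [0,0,0,0,0,7,-1],
    [0,0,0,0,0,0,-1],
  ],
)

```text
time_s: 47.3
tcp_pos: [0.5246, 0.0297, 0.0392]
eef_rot: [-180.0, 0.2, -92.6]
contact_force: [0.9, 0.0, -0.4]
gripper_width: 0.0312
```

```bash
python3 -c "
from bx import *
show((.5246,.0284,.0323),267.2)
"
```

```text
t 47.3 tcp [524.6  29.7  39.2] rot [-179.99    0.18  -92.56] F [ 0.9  0.  -0.4] w 31.2 j [ 25.  18. -31.  -0. -40.  63.]
rot (rad) [-0.     0.003  0.004] shift mm [ 1.4 -0.   6.9]
```

step_arm(
  deltas=[
    [0,0,0,1.3,0,3,-1],
    [0,0,0,0,0,2,-1],
    [0,0,0,0,0,1,-1],
    [0,0,0,0,0,0.6,-1],
  ],
)

```text
time_s: 47.7
tcp_pos: [0.5248, 0.0281, 0.0323]
eef_rot: [-180.0, 0.2, -92.6]
contact_force: [-0.1, -0.8, -0.2]
gripper_width: 0.0312
```

step_arm(
  deltas=[
    [0,0,0,0,0,0.6,-1],
  ],
)

```text
time_s: 47.8
tcp_pos: [0.5249, 0.0281, 0.032]
eef_rot: [-180.0, 0.2, -92.6]
contact_force: [-3.3, 0.5, 9.8]
gripper_width: 0.0317
```

step_arm(
  deltas=[
    [0,0,0,0,0,-0.2,-1],
    [0,0,0,0,0,0,0],
    [0,0,0,0,0,0,0],
    [0,0,0,0,0,-5,0],
    [0,0,0,0,0,-20,0],
    [0,0,0,0,0,-40,0],
    [0,0,0,0,0,-35,0],
    [0,0,0,0,0,0,0],
  ],
)

```text
time_s: 48.6
tcp_pos: [0.5246, 0.0275, 0.1364]
eef_rot: [180.0, 0.1, -92.6]
contact_force: [0.8, 0.2, -0.2]
gripper_width: 0.0441
```

```bash
python3 -c "
from bx import *
show((.540,.4085,.11),344.4)
from plant import r
a=np.mean([r.capture('scene').astype(float) for _ in range(3)],0)
crop(a,295,160,375,250,8,'pics/s_al.png',1.)
"
```

```text
t 48.6 tcp [524.6  27.5 136.4] rot [ 1.7995e+02  9.0000e-02 -9.2550e+01] F [ 0.8  0.2 -0.2] w 44.1 j [ 24.  11. -25.  -0. -54.  63.]
rot (rad) [-0.     0.002 -1.343] shift mm [-381.3    1.5   27. ]
```

step_arm(
  deltas=[
    [0,0,0,-42,0.2,0,0.1],
    [0,0,0,-42,0.2,0,0.1],
    [0,0,0,-42,0.2,0,0.1],
    [0,0,0,-42,0.2,0,0.1],
    [0,0,0,-42,0.2,0,0.1],
    [0,0,0,-42,0.2,0,0.1],
    [0,0,0,-42,0.2,0,0.1],
    [0,0,0,-42,0.2,0,0.1],
    [0,0,0,-30,0,0,0.1],
  ],
)

```text
time_s: 49.65
tcp_pos: [0.5312, 0.3976, 0.1153]
eef_rot: [178.6, -0.9, -93.1]
contact_force: [-0.3, -0.6, -0.5]
gripper_width: 0.0481
```

step_arm(
  deltas=[
    [0,0,-0.134,0,0,0,0.1],
    [0,0,-0.134,0,0,0,0.1],
    [0,0,-0.134,0,0,0,0.1],
    [0,0,-0.134,0,0,0,0.1],
    [0,0,-0.134,0,0,0,0.1],
    [0,0,-0.134,0,0,0,0.1],
    [0,0,-0.134,0,0,0,0.1],
    [0,0,-0.134,0,0,0,0.1],
    [0,0,-0.134,0,0,0,0.1],
    [0,0,-0.134,0,0,0,0.1],
  ],
)

```text
time_s: 50.65
tcp_pos: [0.523, 0.396, 0.092]
eef_rot: [177.2, 2.2, -13.2]
contact_force: [-0.0, 0.2, -0.5]
gripper_width: 0.0481
```

```bash
python3 -c "
from bx import *
show((.540,.4085,.05),344.4)
"
```

```text
t 50.65 tcp [523. 396.  92.] rot [177.15   2.16 -13.2 ] F [-0.   0.2 -0.5] w 48.1 j [ 54.  27.  -8.  -1. -59. 114.]
rot (rad) [0.05  0.037 0.043] shift mm [ 15.3 -18.1  40.6]
```

step_arm(
  deltas=[
    [0.03,0.022,0.025,0,0,-5,0.1],
    [0.015,0.012,0.012,0,0,0,0.1],
    [0,0,0,0,0,0,0.1],
  ],
)

```text
time_s: 50.95
tcp_pos: [0.5213, 0.394, 0.0911]
eef_rot: [179.3, 0.3, -15.1]
contact_force: [0.4, 0.3, -0.1]
gripper_width: 0.0483
```

```bash
python3 -c "
from bx import *
show((.540,.4085,.05),344.4)
"
```

```text
t 50.95 tcp [521.3 394.   91.1] rot [179.29   0.33 -15.08] F [ 0.4  0.3 -0.1] w 48.3 j [ 54.  25. -11.  -0. -55. 111.]
rot (rad) [0.012 0.006 0.009] shift mm [ 14.5 -19.4  40.8]
```

step_arm(
  deltas=[
    [0,0,0,7,-9,5,0.1],
    [0,0,0,6,-8,10,0.1],
    [0.01,0.005,0.006,0,0,10,0.1],
    [0,0,0,0,0,10,0.1],
    [0,0,0,0,0,0,0.1],
  ],
)

```text
time_s: 51.45
tcp_pos: [0.5399, 0.4078, 0.0497]
eef_rot: [179.6, 0.2, -15.4]
contact_force: [-0.1, -0.3, -1.6]
gripper_width: 0.048
```

```bash
python3 -c "
from bx import *
show((.540,.4085,.02),344.4)
from plant import r
a=np.mean([r.capture('scene').astype(float) for _ in range(3)],0)
crop(a,165,235,285,335,6,'pics/s_am.png',1.)
"
```

```text
t 51.45 tcp [539.9 407.8  49.7] rot [ 1.796e+02  1.600e-01 -1.543e+01] F [-0.1 -0.3 -1.6] w 48.0 j [ 54.  29. -10.  -0. -51. 111.]
rot (rad) [0.007 0.003 0.003] shift mm [ 0.  -0.9 29.7]
```

step_arm(
  deltas=[
    [0.006,0.002,0,0,0,8,0.1],
    [0,0,0,0,-0.8,9,0.1],
    [0,0,0,0,0,9,0.1],
    [0,0,0,0,0,8,0.1],
    [0,0,0,0,0,0,0.1],
  ],
)

```text
time_s: 52.1
tcp_pos: [0.5412, 0.4101, 0.0166]
eef_rot: [-179.7, -0.1, -15.4]
contact_force: [0.6, 1.1, -1.0]
gripper_width: 0.0483
```

```bash
python3 -c "
from bx import *
show((.540,.4085,.002),344.4)
"
```

```text
t 52.1 tcp [541.2 410.1  16.6] rot [-1.7975e+02 -1.0000e-01 -1.5390e+01] F [ 0.6  1.1 -1. ] w 48.3 j [ 54.  31. -12.   0. -46. 111.]
rot (rad) [-0.004 -0.002  0.004] shift mm [-0.7  1.9 14.6]
```

step_arm(
  deltas=[
    [0,0,0,-0.7,1.7,5,0.1],
    [0,0,0,0,0,4,0.1],
    [0,0,0,0,0,3,0.1],
    [0,0,0,0,0,2,0.1],
  ],
)

```text
time_s: 52.5
tcp_pos: [0.5402, 0.4087, 0.0017]
eef_rot: [-179.7, -0.1, -15.4]
contact_force: [-0.2, 0.4, -0.1]
gripper_width: 0.0484
```

```bash
python3 -c "
from bx import *
show((.540,.4085,.002),344.4)
"
```

```text
t 52.5 tcp [540.2 408.7   1.7] rot [-1.7973e+02 -1.2000e-01 -1.5370e+01] F [-0.2  0.4 -0.1] w 48.4 j [ 54.  32. -13.   0. -45. 111.]
rot (rad) [-0.005 -0.002  0.004] shift mm [-0.1  0.3 -0.3]
```

step_arm(
  deltas=[
    [0,0,0,0,0,-0.5,-1],
    [0,0,0,0,0,0,-1],
    [0,0,0,0,0,0,-1],
    [0,0,0,0,0,0,-1],
    [0,0,0,0,0,0,-1],
  ],
)

```text
time_s: 53.0
tcp_pos: [0.5404, 0.409, 0.0026]
eef_rot: [-179.7, -0.1, -15.4]
contact_force: [0.0, 0.2, -0.6]
gripper_width: 0.0314
```

step_arm(
  deltas=[
    [0,0,0,0,0,-20,-1],
    [0,0,0,0,0,-45,-1],
    [0,0,0,0,0,-50,-1],
    [0,0,0,0,0,-20,-1],
    [0,0,0,0,0,0,-1],
  ],
)

```text
time_s: 53.5
tcp_pos: [0.5394, 0.4074, 0.141]
eef_rot: [-179.9, -0.1, -15.4]
contact_force: [-0.8, -0.3, -0.2]
gripper_width: 0.0315
```

step_arm(
  deltas=[
    [0,0,0.134,0,0,0,-1],
    [0,0,0.134,0,0,0,-1],
    [0,0,0.134,0,0,0,-1],
    [0,0,0.134,0,0,0,-1],
    [0,0,0.134,0,0,0,-1],
    [0,0,0.134,0,0,0,-1],
    [0,0,0.134,0,0,0,-1],
    [0,0,0.134,0,0,0,-1],
    [0,0,0.134,0,0,0,-1],
    [0,0,0.13,0,0,0,-1],
  ],
)

```text
time_s: 54.5
tcp_pos: [0.5358, 0.4045, 0.1321]
eef_rot: [179.7, -0.3, -95.0]
contact_force: [-0.1, 0.4, 0.3]
gripper_width: 0.0315
```

```bash
python3 -c "
from bx import *
show((.5243,.0283,.12),267.2)
"
```

```text
t 54.5 tcp [535.8 404.5 132.1] rot [179.66  -0.28 -95.01] F [-0.1  0.4  0.3] w 31.5 j [ 54.  24.  -6.  -0. -60.  32.]
rot (rad) [ 0.006 -0.005 -0.039] shift mm [375.7 -21.5  13.8]
```

step_arm(
  deltas=[
    [0,0,0,42,-2.4,0,-1],
    [0,0,0,42,-2.4,0,-1],
    [0,0,0,42,-2.4,0,-1],
    [0,0,0,42,-2.4,0,-1],
    [0,0,0,42,-2.4,0,-1],
    [0,0,0,42,-2.4,0,-1],
    [0,0,0,42,-2.4,0,-1],
    [0,0,0,42,-2.4,0,-1],
    [0,0,0,25,-2,0,-1],
    [0,0,0,0,0,0,-1],
  ],
)

```text
time_s: 55.5
tcp_pos: [0.5166, 0.0286, 0.1237]
eef_rot: [179.1, -0.7, -95.2]
contact_force: [0.1, 1.3, -0.8]
gripper_width: 0.0314
```

```bash
python3 -c "
from bx import *
show((.5246,.0284,.07),267.2)
"
```

```text
t 55.5 tcp [516.6  28.6 123.7] rot [179.05  -0.7  -95.24] F [ 0.1  1.3 -0.8] w 31.4 j [ 25.  12. -26.   0. -53.  60.]
rot (rad) [ 0.017 -0.012 -0.043] shift mm [-1.2 -8.9 53.5]
```

step_arm(
  deltas=[
    [0.014,-0.008,-0.036,0,0,0,-1],
    [0,0,0,0,0,0,-1],
    [0,0,0,-1,-6,10,-1],
    [0,0,0,0,0,15,-1],
    [0,0,0,0,0,15,-1],
    [0,0,0,0,0,0,-1],
  ],
)

```text
time_s: 56.1
tcp_pos: [0.5229, 0.0304, 0.0785]
eef_rot: [179.7, -0.3, -93.3]
contact_force: [0.9, 0.5, -0.2]
gripper_width: 0.0313
```

```bash
python3 -c "
from bx import *
show((.5248,.0284,.0406),267.2)
"
```

```text
t 56.1 tcp [522.9  30.4  78.5] rot [179.69  -0.26 -93.33] F [ 0.9  0.5 -0.2] w 31.3 j [ 25.  15. -29.   0. -46.  62.]
rot (rad) [ 0.005 -0.004 -0.009] shift mm [ 1.7 -2.2 37.9]
```

step_arm(
  deltas=[
    [0.004,-0.003,-0.008,0,0,3,-1],
    [0,0,0,1.7,-1.8,8,-1],
    [0,0,0,0,0,9,-1],
    [0,0,0,0,0,8,-1],
    [0,0,0,0,0,0,-1],
  ],
)

```text
time_s: 56.6
tcp_pos: [0.5258, 0.0297, 0.0482]
eef_rot: [179.9, -0.1, -92.8]
contact_force: [0.5, 1.1, 0.3]
gripper_width: 0.0315
```

```bash
python3 -c "
from bx import *
show((.5248,.0284,.0406),267.2)
"
```

```text
t 56.6 tcp [525.8  29.7  48.2] rot [ 1.7994e+02 -9.0000e-02 -9.2780e+01] F [0.5 1.1 0.3] w 31.5 j [ 25.  18. -31.   0. -42.  63.]
rot (rad) [ 0.001 -0.001  0.   ] shift mm [1.3 0.9 7.6]
```

step_arm(
  deltas=[
    [0,0,0,1.2,0.9,3,-1],
    [0,0,0,0,0,2,-1],
    [0,0,0,0,0,1.3,-1],
    [0,0,0,0,0,0.8,-1],
  ],
)

```text
time_s: 57.0
tcp_pos: [0.5251, 0.0284, 0.041]
eef_rot: [180.0, -0.1, -92.8]
contact_force: [0.6, -0.3, -0.9]
gripper_width: 0.0315
```

step_arm(
  deltas=[
    [0,0,0,0,0,0.7,-1],
  ],
)

```text
time_s: 57.1
tcp_pos: [0.5252, 0.0284, 0.0404]
eef_rot: [-180.0, -0.1, -92.8]
contact_force: [-1.0, -0.2, -1.0]
gripper_width: 0.0315
```

step_arm(
  deltas=[
    [0,0,0,0,0,0.6,-1],
  ],
)

```text
time_s: 57.2
tcp_pos: [0.5253, 0.0284, 0.0401]
eef_rot: [-180.0, -0.1, -92.8]
contact_force: [-1.8, 0.6, 7.2]
gripper_width: 0.0315
```

step_arm(
  deltas=[
    [0,0,0,0,0,-0.2,-1],
    [0,0,0,0,0,0,0],
    [0,0,0,0,0,0,0],
    [0,0,0,0,0,-5,0],
    [0,0,0,0,0,-20,0],
    [0,0,0,0,0,-40,0],
    [0,0,0,0,0,-35,0],
    [0,0,0,0,0,0,0],
  ],
)

```text
time_s: 58.0
tcp_pos: [0.525, 0.0282, 0.1443]
eef_rot: [179.9, -0.2, -92.8]
contact_force: [0.2, -0.1, 0.2]
gripper_width: 0.0437
```

step_arm(
  deltas=[
    [0,0,0,40,-20,-5,0.5],
    [0,0,0,40,-20,-5,0.8],
    [0,0,0,40,-20,-5,1],
    [0,0,0,40,-20,0,1],
    [0,0,0,40,-20,0,1],
    [0,0,0,40,-20,0,1],
    [0,0,0,0,0,0,1],
  ],
)

```text
time_s: 58.7
tcp_pos: [0.6388, -0.2242, 0.1625]
eef_rot: [-179.8, -0.0, -92.4]
contact_force: [-0.6, 0.7, 0.5]
gripper_width: 0.0869
```

```bash
python3 -c "
from bx import *
st_box()
from plant import r
a=np.mean([r.capture('scene').astype(float) for _ in range(6)],0);np.save('scene_an.npy',a)
crop(a,295,140,415,250,6,'pics/s_an.png',1.)
a=np.mean([r.capture('top').astype(float) for _ in range(6)],0);np.save('top_an.npy',a)
crop(a,285,180,405,260,6,'pics/t_an.png',1.8)
"
```

```text
tcp in box [-244.8 -126.4] z 162.5 rot [-1.7976e+02 -4.0000e-02 -9.2360e+01] F [-0.6  0.7  0.5] w 86.9
```

step_arm(
  deltas=[
    [0,0,0,33,33,-5,1],
    [0,0,0,33,33,-5,1],
    [0,0,0,33,33,-5,1],
    [0,0,0,33,33,0,1],
    [0,0,0,33,33,0,1],
    [0,0,0,33,33,0,1],
    [0,0,0,0,0,0,1],
  ],
)

```text
time_s: 60.0
tcp_pos: [0.4279, -0.4135, 0.1791]
eef_rot: [-179.6, -0.1, -91.6]
contact_force: [-1.2, 0.9, -0.8]
gripper_width: 0.0876
```

```bash
python3 -c "
from bx import *
st=st_box(); print(st['tcp_pos'])
from plant import r
a=np.mean([r.capture('top').astype(float) for _ in range(8)],0);np.save('top_ao.npy',a)
crop(a,285,180,405,260,6,'pics/t_ao.png',1.8)
crop(a,290,192,350,242,13,'pics/t_ap.png',1.8)
"
```

```text
tcp in box [-444.2   75. ] z 179.1 rot [-1.7957e+02 -8.0000e-02 -9.1650e+01] F [-1.2  0.9 -0.8] w 87.6
[ 0.42787972 -0.41352148  0.17906732]
```

```bash
cat > lidm.py <<'E'
from sil import *
def lid_top(a,g,z0=0.0):
    w=a[...,0]-a[...,2]
    L=[np.array(blk(-59,59,-31,31,0,8))*1e-3]
    u,v=proj(ci,[g[0],g[1],.004])[0]; roi=(int(u)-26,int(v)-18,int(u)+27,int(v)+19)
    x0,y0,x1,y1=roi; sub=w[y0:y1,x0:x1]
    # mask out the box by limiting columns
    hi=np.percentile(sub,75); lo=np.percentile(sub,15)
    m=np.clip((hi-w)/(hi-lo),0,1)
    return m,L,roi
E
python3 -c "
from lidm import *
a=np.load('top_ao.npy')
# pile: brightness-based mask (white-ish B high)
b=a[...,2]
x0,y0,x1,y1=roi=(306,203,329,228)
sub=b[y0:y1,x0:x1]; hi=np.percentile(sub,96); lo=np.percentile(sub,50)
m=np.clip((b-lo)/(hi-lo),0,1)
p,f=fit(ci,m,[np.array(blk(-21,21,-16,16,38,46))*1e-3],(.525,.029,np.radians(177)),roi); print('pile',p[:2]*1e3,np.degrees(p[2]),f)
m,L,roi=lid_top(a,(.56,-.10))
x0,y0,x1,y1=roi; print(roi)
roi=(338,y0,x1+6,y1)
p,f=fit(ci,m,L,(.56,-.10,np.radians(87)),roi); print('lid',p[:2]*1e3,np.degrees(p[2]),f)
v=np.hstack([m[roi[1]:roi[3],roi[0]:roi[2]],poly(ci,[tf(p,q) for q in L],None,8,roi)]); cv2.imwrite('pics/lidfit.png',cv2.resize((np.clip(v,0,1)*255).astype(np.uint8),None,fx=6,fy=6))
"
```

```text
pile [524.89801821  29.47153419] 171.1386995290235 7.72327331700587
(326, 187, 379, 224)
lid [ 552.9621062  -104.95474517] 86.37883476093647 7.103458118361937
```

```bash
python3 -c "
from bx import *
px=lambda p,k,x0,y0:[(p[0]+.5)/k-.5+x0,(p[1]+.5)/k-.5+y0]
print('scene corners',[(ray(cs,*px(p,6,295,140),.008)*1e3).round(1) for p in ((447,324),(360,271))])
print('top corners',[(ray(ci,*px(p,6,285,180),.008)*1e3).round(1) for p in ((520,120),(515,227),(322,110),(316,215))])
L=(.553,-.106,np.radians(86.4)); c,s=np.cos(L[2]),np.sin(L[2])
for u,v in ((-59,31),(-59,-31),(59,-31),(59,31)): print((L[0]*1e3+c*u-s*v).round(1),(L[1]*1e3+s*u+c*v).round(1))
show((.5507,-.1419,.12),176.4)
s=np.load('scene_an.npy'); P=[[(L[0]+(c*u-s_*v)/1e3,L[1]+(s_*u+c*v)/1e3,.008) for u,v in ((-59,31),(-59,-31),(59,-31),(59,31))] for s_ in [np.sin(L[2])]]
wire(s,cs,[(P[0],(0,0,255))],(320,160,390,220),10,'pics/s_ao.png',1.)
"
```

```text
scene corners [array([ 518. , -158.3,    8. ]), array([ 578.2, -165.4,    8. ])]
top corners [array([ 581.5, -164.8,    8. ]), array([ 518. , -161.3,    8. ]), array([587.3, -47.3,   8. ]), array([525. , -43.6,   8. ])]
518.4 -162.9
580.2 -166.8
587.6 -49.1
525.8 -45.2
t 60.4 tcp [ 432.6 -410.2  178.6] rot [-1.7955e+02 -7.0000e-02 -9.1320e+01] F [-0.5 -0.  -0. ] w 87.8 j [-25.  15. -14.  -0. -61. 114.]
rot (rad) [-0.007  0.005  1.611] shift mm [-271.1 -111.4   59.2]
```

step_arm(
  deltas=[
    [0,0,0,-38.7,-15.9,0,1],
    [0,0,0,-38.7,-15.9,0,1],
    [0,0,0,-38.7,-15.9,0,1],
    [0,0,0,-38.7,-15.9,0,1],
    [0,0,0,-38.7,-15.9,0,1],
    [0,0,0,-38.7,-15.9,0,1],
    [0,0,0,-34,-14,0,1],
  ],
)

```text
time_s: 61.1
tcp_pos: [0.5532, -0.136, 0.1783]
eef_rot: [-179.6, -0.1, -91.3]
contact_force: [0.0, -0.4, 0.2]
gripper_width: 0.0873
```

step_arm(
  deltas=[
    [0,0,0.146,0,0,0,1],
    [0,0,0.146,0,0,0,1],
    [0,0,0.146,0,0,0,1],
    [0,0,0.146,0,0,0,1],
    [0,0,0.146,0,0,0,1],
    [0,0,0.146,0,0,0,1],
    [0,0,0.146,0,0,0,1],
    [0,0,0.146,0,0,0,1],
    [0,0,0.146,0,0,0,1],
    [0,0,0.146,0,0,0,1],
  ],
)

```text
time_s: 62.1
tcp_pos: [0.5588, -0.1206, 0.1772]
eef_rot: [-179.9, 0.4, -176.6]
contact_force: [-0.3, -0.2, 0.4]
gripper_width: 0.0874
```

```bash
python3 -c "
from bx import *
show((.5509,-.1402,.08),176.4,-5.7)
"
```

```text
t 62.1 tcp [ 558.8 -120.6  177.2] rot [-179.89    0.37 -176.62] F [-0.3 -0.2  0.4] w 87.4 j [  8.  13. -17.   0. -60.  -4.]
rot (rad) [-0.101  0.001  0.122] shift mm [  9.7 -19.   97.1]
```

step_arm(
  deltas=[
    [0,0,0.11,0,0,0,1],
    [-0.05,0,0,0,0,0,1],
    [-0.045,0,0,0,0,0,1],
    [0,0,0,0,0,0,1],
  ],
)

```text
time_s: 62.5
tcp_pos: [0.5599, -0.1163, 0.1767]
eef_rot: [174.5, 0.3, 176.8]
contact_force: [-0.7, -0.1, -0.5]
gripper_width: 0.0874
```

```bash
python3 -c "
from bx import *
show((.5509,-.1402,.06),176.4,-5.7)
"
```

```text
t 62.5 tcp [ 559.9 -116.3  176.7] rot [174.46   0.32 176.82] F [-0.7 -0.1 -0.5] w 87.4 j [  4.  14. -14.  -6. -62.  -4.]
rot (rad) [-0.003  0.005  0.008] shift mm [  8.3 -35.5 113.7]
```

step_arm(
  deltas=[
    [0,0,0,4,-17,20,1],
    [0,0,0,4,-16,30,1],
    [0,0,0,0,0,30,1],
    [0,0,0,0,0,20,1],
    [0,0,0,0,0,0,1],
  ],
)

```text
time_s: 63.0
tcp_pos: [0.5535, -0.138, 0.072]
eef_rot: [174.8, 0.5, 177.1]
contact_force: [-1.0, -0.7, 0.3]
gripper_width: 0.0877
```

```bash
python3 -c "
from bx import *
show((.5509,-.1402,.02),176.4,-5.7)
from plant import r
a=np.mean([r.capture('scene').astype(float) for _ in range(3)],0)
crop(a,310,110,410,220,6,'pics/s_aq.png',1.)
"
```

```text
t 63.0 tcp [ 553.5 -138.    72. ] rot [174.77   0.53 177.1 ] F [-1.  -0.7  0.3] w 87.7 j [  2.  20. -20.  -7. -49.  -0.]
rot (rad) [-0.008  0.008  0.013] shift mm [ 2.9 -7.1 51.6]
```

step_arm(
  deltas=[
    [-0.006,0.004,0.01,0,0,5,1],
    [0,0,0,2.5,-3,15,1],
    [0,0,0,0,-2,15,1],
    [0,0,0,0,-1,10,1],
    [0,0,0,0,0,0,1],
  ],
)

```text
time_s: 63.65
tcp_pos: [0.559, -0.1395, 0.0349]
eef_rot: [174.4, 1.2, 176.6]
contact_force: [-1.1, -0.3, 0.2]
gripper_width: 0.0877
```

```bash
python3 -c "
from bx import *
show((.5509,-.1402,.0025),176.4,-5.7)
"
```

```text
t 63.65 tcp [ 559.  -139.5   34.9] rot [174.37   1.21 176.57] F [-1.1 -0.3  0.2] w 87.7 j [  1.  23. -22.  -8. -44.   1.]
rot (rad) [-0.001  0.021  0.005] shift mm [ 8.8 -4.4 32. ]
```

step_arm(
  deltas=[
    [0,0.013,0.003,7,0,0,1],
    [0,0,0,0,0,0,1],
    [0,0,0,0,-1,10,1],
    [0,0,0,0,-1,10,1],
    [0,0,0,0,0,0,1],
  ],
)

```text
time_s: 64.15
tcp_pos: [0.5533, -0.1391, 0.0157]
eef_rot: [174.4, 0.6, 176.5]
contact_force: [-0.5, -0.0, 0.2]
gripper_width: 0.088
```

```bash
python3 -c "
from bx import *
show((.5509,-.1402,.0025),176.4,-5.7)
"
```

```text
t 64.15 tcp [ 553.3 -139.1   15.7] rot [174.36   0.61 176.47] F [-0.5 -0.   0.2] w 88.0 j [  1.  24. -23.  -8. -42.   1.]
rot (rad) [-0.001  0.011  0.002] shift mm [ 2.5 -2.5 13. ]
```

step_arm(
  deltas=[
    [0,0.008,0,2.2,-1,3,1],
    [0,0,0,0,-1,4,1],
    [0,0,0,0,0,3,1],
    [0,0,0,0,0,1.5,1],
  ],
)

```text
time_s: 64.55
tcp_pos: [0.5509, -0.14, 0.0027]
eef_rot: [174.4, 0.1, 176.5]
contact_force: [0.2, -0.4, 0.1]
gripper_width: 0.0877
```

```bash
python3 -c "
from bx import *
show((.5509,-.1402,.0018),176.4,-5.7)
"
```

```text
t 64.55 tcp [ 550.9 -140.     2.7] rot [1.7437e+02 7.0000e-02 1.7652e+02] F [ 0.2 -0.4  0.1] w 87.7 j [  1.  25. -23.  -8. -42.   2.]
rot (rad) [-0.001  0.001  0.002] shift mm [-0.  -0.3  0.8]
```

step_arm(
  deltas=[
    [0,0,0,0,0,0.9,1],
    [0,0,0,0,0,0,0.3],
    [0,0,0,0,0,0,-0.5],
    [0,0,0,0,0,0,-1],
    [0,0,0,0,0,0,-1],
    [0,0,0,0,0,0,-1],
  ],
  squeeze=20,
)

```text
time_s: 65.15
tcp_pos: [0.5511, -0.1399, 0.0019]
eef_rot: [174.4, 0.1, 176.5]
contact_force: [-0.9, -0.7, -0.8]
gripper_width: 0.0619
```

```bash
python3 -c "
from bx import *
show((.5509,-.1402,.0018),176.4,-5.7)
from plant import r
a=np.mean([r.capture('scene').astype(float) for _ in range(3)],0)
crop(a,310,140,400,220,8,'pics/s_ar.png',1.)
"
```

```text
t 65.15 tcp [ 551.1 -139.9    1.9] rot [1.7437e+02 1.0000e-01 1.7653e+02] F [-0.9 -0.7 -0.8] w 61.9 j [  1.  25. -23.  -8. -41.   2.]
rot (rad) [-0.001  0.002  0.002] shift mm [ 0.2 -0.3  0. ]
```

step_arm(
  deltas=[
    [0,0,0,0,0,0,-1],
    [0,0,0,0,-3,-5,-1],
    [0,0,0,0,-10,-20,-1],
    [0,0,0,0,-10,-35,-1],
    [0,0,0,0,0,-40,-1],
    [0.05,0,0,0,0,-20,-1],
    [0.045,0,0,0,0,0,-1],
    [0,0,0,0,0,0,-1],
  ],
  squeeze=40,
)

```text
time_s: 66.1
tcp_pos: [0.5474, -0.1779, 0.1244]
eef_rot: [-180.0, -0.1, 176.4]
contact_force: [-0.5, -0.3, -2.5]
gripper_width: 0.061
```

```bash
python3 -c "
from bx import *
show((.5225,-.04,.12),177.2,0)
from plant import r
a=np.mean([r.capture('scene').astype(float) for _ in range(4)],0); np.save('scene_as.npy',a)
crop(a,310,110,400,220,7,'pics/s_as.png',1.)
"
```

```text
t 66.1 tcp [ 547.4 -177.9  124.4] rot [-1.7998e+02 -5.0000e-02  1.7642e+02] F [-0.5 -0.3 -2.5] w 61.0 j [  1.  16. -20.   0. -54.  -5.]
rot (rad) [-0.    -0.001 -0.014] shift mm [ 33.4 136.1   4.4]
```

```bash
cat > lidhand.py <<'E'
from bx import *
def lidpts(st,u0,sl,zo=-1.9,w=8,dy=0):
    psi=np.radians(st['eef_rot'][2]); y=np.array([np.sin(psi),-np.cos(psi),0]); x=np.array([np.cos(psi),np.sin(psi),0])
    out=[]
    for u,v in ((59,-31),(59,31),(-59,31),(-59,-31)):
        a=(u-u0)
        out.append(st['tcp_pos']+(y*(a*np.cos(sl)+w*np.sin(sl))+x*(v+dy)+np.array([0,0,-a*np.sin(sl)+w*np.cos(sl)+zo]))/1e3)
    return np.array(out)
E
python3 -c "
from lidhand import *
from scipy.optimize import least_squares
from plant import r
st=r.get_state()
px=lambda p,k,x0,y0:[(p[0]+.5)/k-.5+x0,(p[1]+.5)/k-.5+y0]
print(proj(cs,lidpts(st,-36,.1)).round(1).tolist())
obs=np.array([px((222,398),7,310,110),px((326,458),7,310,110)]); print(obs)
f=lambda p:(proj(cs,lidpts(st,p[0]*10,p[1]))[:2][::-1]-obs).ravel()
f2=lambda p:(proj(cs,lidpts(st,p[0]*10,p[1]))[:2]-obs).ravel()
for g in (f,f2):
    s=least_squares(g,[-3.6,.1]); print(s.x,s.cost,s.fun)
a=np.load('scene_as.npy')
wire(a,cs,[(lidpts(st,-36,.1),(0,0,255)),(lidpts(st,-44,.1),(255,0,0))],(330,140,385,185),14,'pics/s_at.png',1.)
"
```

```text
[[339.0, 167.0], [355.5, 175.9], [380.8, 155.4], [364.4, 147.3]]
[[341.28571429 166.42857143]
 [356.14285714 175.        ]]
[-2.77160469  0.138724  ] 320.5323767000739 [ 15.98146162   8.90191084 -15.30979156  -8.4866898 ]
[-2.9240658   0.11872536] 0.64984034173898 [-0.78315702 -0.11502194  0.80871287  0.1381999 ]
```

step_arm(
  deltas=[
    [0,0,-0.012,0,0,0,-1],
    [0,0,0,8,30,0,-1],
    [0,0,0,8,30,0,-1],
    [0,0,0,8,30,0,-1],
    [0,0,0,6,30,0,-1],
    [0,0,0,2,20,0,-1],
    [0,0,0,0,10,0,-1],
    [0,0,0,0,0,0,-1],
  ],
)

```text
time_s: 67.1
tcp_pos: [0.5208, -0.0241, 0.1191]
eef_rot: [179.8, -0.7, 177.0]
contact_force: [-0.7, -0.6, -2.0]
gripper_width: 0.0611
```

```bash
python3 -c "
from lidhand import *
show((.5222,-.0166,.095),177.2,0)
"
```

```text
t 67.1 tcp [520.8 -24.1 119.1] rot [179.8   -0.66 176.95] F [-0.7 -0.6 -2. ] w 61.1 j [ 19.  12. -26.  -1. -52. -21.]
rot (rad) [ 0.003 -0.011 -0.004] shift mm [-1.3  7.5 24.1]
```

step_arm(
  deltas=[
    [0.002,-0.006,-0.003,0,0,0,-1],
    [0,0,0,0,6,8,-1],
    [0,0,0,0,0,10,-1],
    [0,0,0,0,0,0,-1],
  ],
)

```text
time_s: 67.5
tcp_pos: [0.5207, -0.0197, 0.0987]
eef_rot: [179.9, -0.4, 177.0]
contact_force: [-0.5, 0.3, -1.6]
gripper_width: 0.0611
```

```bash
python3 -c "
from lidhand import *
show((.5222,-.0166,.085),177.2,0)
from plant import r
a=np.mean([r.capture('scene').astype(float) for _ in range(4)],0)
crop(a,295,150,375,250,7,'pics/s_au.png',1.)
"
```

```text
t 67.5 tcp [520.7 -19.7  98.7] rot [179.94  -0.38 177.03] F [-0.5  0.3 -1.6] w 61.1 j [ 19.  13. -28.  -0. -49. -22.]
rot (rad) [ 0.001 -0.007 -0.003] shift mm [-1.4  3.2 13.7]
```

step_arm(
  deltas=[
    [0,-0.004,-0.003,-0.8,2,4,-1],
    [0,0,0,0,0,6,-1],
    [0,0,0,0,0,6,-1],
    [0,0,0,0,0,3,-1],
    [0,0,0,0,0,0,-1],
  ],
)

```text
time_s: 68.2
tcp_pos: [0.5233, -0.0172, 0.0804]
eef_rot: [179.9, 0.1, 177.2]
contact_force: [0.8, 0.2, -1.5]
gripper_width: 0.0611
```

```bash
python3 -c "
from lidhand import *
show((.5222,-.0166,.0715),177.2,0)
from plant import r
a=np.mean([r.capture('scene').astype(float) for _ in range(4)],0)
crop(a,295,160,375,250,8,'pics/s_av.png',1.)
"
```

```text
t 68.2 tcp [523.3 -17.2  80.4] rot [1.7988e+02 9.0000e-02 1.7724e+02] F [ 0.8  0.2 -1.5] w 61.1 j [ 20.  15. -29.  -0. -46. -22.]
rot (rad) [0.002 0.002 0.001] shift mm [1.1 0.6 8.9]
```

step_arm(
  deltas=[
    [0,0,0,1,0,2,-1],
    [0,0,0,0,0,2.5,-1],
    [0,0,0,0,0,2,-1],
  ],
)

```text
time_s: 68.7
tcp_pos: [0.5232, -0.017, 0.075]
eef_rot: [179.8, 0.2, 177.2]
contact_force: [-1.4, 0.4, -0.9]
gripper_width: 0.0613
```

step_arm(
  deltas=[
    [0,0,0,0,0,1,-1],
    [0,0,0,0,0,1,-1],
  ],
)

```text
time_s: 68.9
tcp_pos: [0.5231, -0.017, 0.073]
eef_rot: [179.8, 0.2, 177.3]
contact_force: [-4.4, 2.5, 11.0]
gripper_width: 0.0615
```

```bash
python3 -c "
from lidhand import *
show((.5222,-.0166,.0715),177.2,0)
from plant import r
a=np.mean([r.capture('scene').astype(float) for _ in range(4)],0)
crop(a,295,160,375,250,8,'pics/s_aw.png',1.)
"
```

```text
t 68.9 tcp [523.1 -17.   73. ] rot [179.84   0.22 177.26] F [-4.4  2.5 11. ] w 61.5 j [ 20.  15. -30.  -0. -45. -22.]
rot (rad) [0.003 0.004 0.001] shift mm [0.9 0.3 1.5]
```

```bash
python3 -c "
from lidhand import *
print(st_box()['moment'])
"
```

```text
tcp in box [-43.5  -0.7] z 73.2 rot [179.84   0.23 177.26] F [-2.6  0.8  5.1] w 61.5
[ 0.21154998  1.18590521 -0.10041691]
```

step_arm(
  deltas=[
    [0,0,0,0,0,-0.6,-1],
    [0,0,0,0,2,0,-1],
    [0,0,0,0,2,0,-1],
  ],
)

```text
time_s: 69.4
tcp_pos: [0.5233, -0.0129, 0.0739]
eef_rot: [179.8, 0.2, 177.2]
contact_force: [0.8, 0.4, -1.2]
gripper_width: 0.0612
```

```bash
python3 -c "
from lidhand import *
print(st_box()['moment'])
"
```

```text
tcp in box [-39.4  -0.7] z 73.9 rot [179.83   0.25 177.24] F [ 0.8  0.4 -1.2] w 61.2
[-0.04815452  0.14827072 -0.00828638]
```

step_arm(
  deltas=[
    [0,0,0,0.6,2,0,-1],
    [0,0,0,0,2,0,-1],
  ],
)

```text
time_s: 69.6
tcp_pos: [0.5229, -0.0085, 0.0736]
eef_rot: [179.8, 0.2, 177.2]
contact_force: [0.4, 0.6, -1.3]
gripper_width: 0.0614
```

step_arm(
  deltas=[
    [0,0,0,0,1.5,0,-1],
    [0,0,0,0,1.5,0,-1],
  ],
)

```text
time_s: 69.8
tcp_pos: [0.5231, -0.005, 0.0735]
eef_rot: [179.8, 0.2, 177.2]
contact_force: [-1.3, -0.6, -1.6]
gripper_width: 0.0613
```

```bash
python3 -c "
from lidhand import *
print(st_box()['moment'])
from plant import r
a=np.mean([r.capture('scene').astype(float) for _ in range(4)],0)
crop(a,295,160,375,250,8,'pics/s_ax.png',1.)
"
```

```text
tcp in box [-31.5  -0.1] z 73.5 rot [179.83   0.24 177.25] F [-1.3 -0.6 -1.6] w 61.3
[-0.0238325   0.11721913  0.02525021]
```

step_arm(
  deltas=[
    [0,0,0,0,1,0,-1],
    [0,0,0,0,1,0,-1],
  ],
)

```text
time_s: 70.2
tcp_pos: [0.5231, -0.0033, 0.0735]
eef_rot: [179.8, 0.2, 177.2]
contact_force: [-0.3, -0.8, -1.8]
gripper_width: 0.0611
```

step_arm(
  deltas=[
    [0,0,0,0,1,0,-1],
  ],
)

```text
time_s: 70.3
tcp_pos: [0.5231, -0.0023, 0.0735]
eef_rot: [179.8, 0.2, 177.2]
contact_force: [0.1, -2.2, -1.2]
gripper_width: 0.0613
```

step_arm(
  deltas=[
    [0,0,0,0,0.7,0,-1],
  ],
)

```text
time_s: 70.4
tcp_pos: [0.523, -0.0021, 0.0736]
eef_rot: [179.9, 0.2, 177.2]
contact_force: [1.4, -7.6, -1.1]
gripper_width: 0.0611
```

```bash
python3 -c "
from lidhand import *
print(st_box()['moment'])
"
```

```text
tcp in box [-28.7   0.1] z 73.6 rot [179.9    0.21 177.23] F [ 1.4 -7.6 -1.1] w 61.1
[-2.76286779 -0.42664266 -0.13891032]
```

step_arm(
  deltas=[
    [0,0,0,0,-0.5,0,-1],
    [-0.01,0,0,0,0,1,-1],
    [-0.01,0,0,0,0,1,-1],
  ],
)

```text
time_s: 70.7
tcp_pos: [0.523, -0.0024, 0.0715]
eef_rot: [178.7, 0.2, 177.3]
contact_force: [-0.4, -2.2, -1.6]
gripper_width: 0.0615
```

```bash
python3 -c "
from lidhand import *
print(st_box()['moment'])
"
```

```text
tcp in box [-28.9   0. ] z 71.5 rot [178.68   0.22 177.27] F [-0.4 -2.2 -1.6] w 61.5
[-8.30981628e-01 -1.37372153e-02 -6.92917551e-04]
```

step_arm(
  deltas=[
    [-0.008,0,0,0,-0.3,0.8,-1],
    [-0.008,0,0,0,0,0.8,-1],
  ],
)

```text
time_s: 70.9
tcp_pos: [0.523, -0.0025, 0.0697]
eef_rot: [177.6, 0.2, 177.3]
contact_force: [0.6, 0.1, -0.7]
gripper_width: 0.0614
```

step_arm(
  deltas=[
    [-0.008,0,0,0,0,0.8,-1],
  ],
)

```text
time_s: 71.0
tcp_pos: [0.5232, -0.0024, 0.069]
eef_rot: [177.1, 0.2, 177.3]
contact_force: [-2.5, 0.3, 5.0]
gripper_width: 0.0616
```

```bash
python3 -c "
from lidhand import *
print(st_box()['moment'])
from plant import r
a=np.mean([r.capture('scene').astype(float) for _ in range(4)],0)
crop(a,295,160,375,250,8,'pics/s_ay.png',1.)
"
```

```text
tcp in box [-28.9  -0.1] z 69.0 rot [177.14   0.24 177.26] F [-2.5  0.3  5. ] w 61.6
[0.19398414 1.01534151 0.20985596]
```

step_arm(
  deltas=[
    [0,0,0,0,0,0,0.7],
    [0,0,0,0,0,0,1],
    [0,0,0,0,0,0,1],
    [0,0,0,0,0,-5,1],
    [0,0,0,0,0,-20,1],
    [0,0,0,0,0,-30,1],
    [0,0,0,0,-20,-30,1],
    [0,0,0,0,-30,0,1],
    [0,0,0,0,-30,0,0],
  ],
)

```text
time_s: 72.1
tcp_pos: [0.5199, -0.0863, 0.1554]
eef_rot: [177.3, 0.4, 177.6]
contact_force: [-0.4, -0.1, -0.6]
gripper_width: 0.0833
```

```bash
python3 -c "
from lidhand import *
print(st_box()['moment'])
from plant import r
a=np.mean([r.capture('scene').astype(float) for _ in range(6)],0);np.save('scene_az.npy',a)
crop(a,295,170,375,250,9,'pics/s_az.png',1.)
"
```

```text
tcp in box [-112.9   -0.9] z 155.4 rot [177.28   0.36 177.57] F [-0.4 -0.1 -0.6] w 83.3
[-0.14314654  0.11453781  0.01611575]
```

step_arm(
  deltas=[
    [0,0,0,0,0,0,-1],
    [0,0,0,0,0,0,-1],
    [0,0,0,0,0,0,-1],
  ],
)

```text
time_s: 72.7
tcp_pos: [0.5196, -0.0837, 0.1539]
eef_rot: [177.3, 0.2, 177.7]
contact_force: [0.4, -0.2, 0.3]
gripper_width: 0.0371
```

```bash
python3 -c "
from lidhand import *
show((.5224,-.0136,.1),177.2,0)
"
```

```text
t 72.7 tcp [519.6 -83.7 153.9] rot [177.31   0.2  177.65] F [ 0.4 -0.2  0.3] w 37.1 j [ 10.  10. -22.  -3. -57. -11.]
rot (rad) [0.047 0.003 0.008] shift mm [ 0.3 67.5 57.1]
```

step_arm(
  deltas=[
    [0.042,0.002,0.006,0,0,0,-1],
    [0,0,0,0,0,0,-1],
    [0,0,0,0,25,0,-1],
    [0,0,0,0,25,20,-1],
    [0,0,0,0,14,20,-1],
    [0,0,0,0,0,10,-1],
    [0,0,0,0,0,0,-1],
  ],
)

```text
time_s: 73.4
tcp_pos: [0.5234, -0.0157, 0.1033]
eef_rot: [179.5, 0.1, 177.5]
contact_force: [-0.9, -0.5, -0.4]
gripper_width: 0.0004
```

```bash
python3 -c "
from lidhand import *
show((.5224,-.0136,.08),177.2,0)
"
```

```text
t 73.4 tcp [523.4 -15.7 103.3] rot [1.7954e+02 1.5000e-01 1.7754e+02] F [-0.9 -0.5 -0.4] w 0.4 j [ 19.  13. -28.  -0. -49. -22.]
rot (rad) [0.008 0.003 0.006] shift mm [ 1.2  1.8 23.3]
```

step_arm(
  deltas=[
    [0.006,0,0.004,1,1.5,8,-1],
    [0,0,0,0,0,7,-1],
    [0,0,0,0,0,4,-1],
    [0,0,0,0,0,2,-1],
  ],
)

```text
time_s: 73.8
tcp_pos: [0.5235, -0.0153, 0.0824]
eef_rot: [179.9, 0.3, 177.2]
contact_force: [-0.3, 0.4, -0.5]
gripper_width: 0.0007
```

```bash
python3 -c "
from lidhand import *
show((.5224,-.0136,.077),177.2,0)
from plant import r
a=np.mean([r.capture('scene').astype(float) for _ in range(3)],0)
crop(a,295,160,375,250,8,'pics/s_ba.png',1.)
"
```

```text
t 73.8 tcp [523.5 -15.3  82.4] rot [179.86   0.26 177.22] F [-0.3  0.4 -0.5] w 0.7 j [ 20.  15. -29.  -0. -46. -23.]
rot (rad) [0.002 0.005 0.   ] shift mm [1.2 1.6 5.4]
```

step_arm(
  deltas=[
    [0,0.003,0,0.8,1.2,2,-1],
    [0,0,0,0,0,2,-1],
    [0,0,0,0,0,1.5,-1],
    [0,0,0,0,0,1,-1],
  ],
)

```text
time_s: 74.35
tcp_pos: [0.5235, -0.0137, 0.0767]
eef_rot: [179.8, 0.2, 177.2]
contact_force: [-0.5, -0.2, 2.0]
gripper_width: 0.0007
```

step_arm(
  deltas=[
    [0,0,0,0,0,1,-1],
    [0,0,0,0,0,1,-1],
  ],
)

```text
time_s: 74.55
tcp_pos: [0.5239, -0.0138, 0.0756]
eef_rot: [179.8, 0.2, 177.3]
contact_force: [-3.9, -0.2, 8.5]
gripper_width: 0.0002
```

step_arm(
  deltas=[
    [0,0,0,0,0,1.5,-1],
    [0,0,0,0,0,1.5,-1],
  ],
)

```text
time_s: 74.75
tcp_pos: [0.5242, -0.0139, 0.0741]
eef_rot: [179.9, 0.3, 177.3]
contact_force: [-3.8, -0.9, 8.4]
gripper_width: 0.0003
```

step_arm(
  deltas=[
    [0,0,0,0,0,1.5,-1],
    [0,0,0,0,0,1.5,-1],
  ],
)

```text
time_s: 74.95
tcp_pos: [0.524, -0.0141, 0.0722]
eef_rot: [179.9, 0.3, 177.4]
contact_force: [-0.4, 0.9, 4.0]
gripper_width: 0.0005
```

step_arm(
  deltas=[
    [0,0,0,0,0,2,-1],
    [0,0,0,0,0,2,-1],
  ],
)

```text
time_s: 75.15
tcp_pos: [0.5239, -0.0141, 0.0683]
eef_rot: [179.9, 0.3, 177.4]
contact_force: [-0.0, -0.6, 0.8]
gripper_width: 0.0002
```

step_arm(
  deltas=[
    [0,0,0,0,0,1.5,-1],
    [0,0,0,0,0,1.5,-1],
  ],
)

```text
time_s: 75.35
tcp_pos: [0.5243, -0.0141, 0.0656]
eef_rot: [179.9, 0.3, 177.4]
contact_force: [-8.7, 2.1, 25.7]
gripper_width: 0.0007
```

```bash
python3 -c "
from lidhand import *
print(st_box()['moment'])
from plant import r
a=np.mean([r.capture('scene').astype(float) for _ in range(3)],0)
crop(a,295,160,375,250,8,'pics/s_bb.png',1.)
"
```

```text
tcp in box [-40.6  -1.8] z 65.6 rot [179.9    0.34 177.38] F [-8.7  2.1 25.7] w 0.7
[0.63483501 3.24661311 0.02848483]
```

step_arm(
  deltas=[
    [0,0,0,0,0,-5,-1],
    [0,0,0,0,0,-20,-1],
    [0,0,0,0,0,-40,-1],
    [0,0,0,0,-40,-30,-1],
    [0,0,0,0,-40,0,-1],
    [0,0,0,0,-45,0,-1],
    [0,0,0,0,-45,0,-1],
    [0,0,0,20,-45,0,-1],
    [0,0,0,20,-45,0,-1],
    [0,0,0,0,0,0,-1],
  ],
)

```text
time_s: 76.5
tcp_pos: [0.4736, -0.2801, 0.1658]
eef_rot: [-180.0, 0.6, 177.8]
contact_force: [-0.2, -0.3, -0.5]
gripper_width: 0.0007
```

step_arm(
  deltas=[
    [0,0,0,20,-40,0,-1],
    [0,0,0,20,-40,0,-1],
    [0,0,0,20,-40,0,-1],
    [0,0,0,0,0,0,-1],
  ],
)

```text
time_s: 76.9
tcp_pos: [0.4074, -0.402, 0.1652]
eef_rot: [-180.0, 0.6, 177.8]
contact_force: [0.8, 0.0, -0.4]
gripper_width: 0.0005
```

```bash
python3 -c "
from lidhand import *
st=st_box();print(st['tcp_pos'])
from plant import r
a=np.mean([r.capture('scene').astype(float) for _ in range(6)],0);np.save('scene_bc.npy',a)
crop(a,295,170,455,250,5,'pics/s_bc.png',1.)
crop(a,295,180,365,250,10,'pics/s_bd.png',1.)
a=np.mean([r.capture('top').astype(float) for _ in range(6)],0);np.save('top_bc.npy',a)
crop(a,180,140,440,280,3,'pics/t_bc.png',1.6)
crop(a,290,192,350,242,13,'pics/t_bd.png',1.6)
"
```

```text
tcp in box [-433.7   96. ] z 165.2 rot [-179.96    0.61  177.79] F [ 0.8  0.  -0.4] w 0.5
[ 0.40738836 -0.40198822  0.16521411]
```

```bash
python3 - <<'E'
from plant import r
import cv2
a=r.capture("top"); cv2.imwrite("pics/t_final.png",cv2.resize(a[:,:,::-1][150:300,230:430],None,fx=4,fy=4)); s=r.get_state(); print(s["time_s"],s["tcp_pos"],s["contact_force"])
E
```

```text
77.55 [ 0.40985328 -0.39858087  0.1656079 ] [-0.22992273  0.12152222 -0.14228907]
```

View pics/t_final.png

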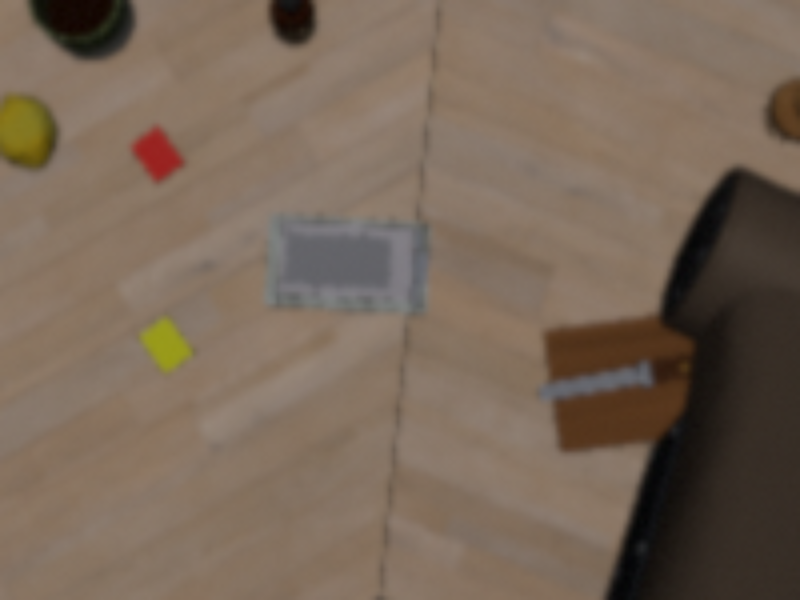

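The picture shows the lid flush in the box (crop px 280–412, 232–295). The lever lies on the board with its tip at crop px (545, 390), and the look-alikes are in place. I'm handing in.

```bash
python3 -c "from plant import r; print(r.close_job())"
```

```text
the job is handed in; nothing more can be done
None
```

I restocked and closed the box and handed the job in at about 78 s of the 210 s allowed; no verdict was reported.

**What I did**
- I prised the lid up with the lever through the notch and put the lever back on its board.
- I lifted the lid off and laid it on the worktop. It was knocked about 4 cm aside there, so I measured it again and gripped it afresh.
- I piled all four pale tablets that were there crosswise in the well, and left the red and yellow look-alikes alone.
- I put the lid back under the rear lip and pressed the front until it snapped.

**Last checks**
- **Lid:** when I pressed the front, the force peaked at about 8.5 N, fell to about 1 N, then bottomed at about 26 N with the fingers at z = 65.6 mm. The lid top when shut is 66 mm. The final pictures show the lid flush, about 1–2 mm sideways from its first position, against a limit of 5 mm.
- **Pile:** contact heights matched at each layer. A picture taken before closing showed the pile about 2 mm from the middle. I could not check it again with the lid on.
- **Lever:** it lies flat on the board, its tip where it was at the start.
- **Other things:** the garlic, lemon, bottle and pot brush are where they were.
- **Robot:** it stood clear of everything, with only sensor noise on the force reading (about 0.3 N).
- **Disagreement:** the two cameras differed by about 3 mm in y in some measurements. I settled the lid's fit by contact force.

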